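Load a reagent cassette through the bay's slot

ROBOT

A 6-joint arm with a two-finger parallel gripper is mounted at the origin on the work surface. World frame = base frame: x ahead of the robot, y to its left, z up, the work surface at z = 0. Lengths are in m, angles in rad, forces in N, time in s.
With the tool pointing down it reaches from about 0.3 to 0.875 m from the base axis. Payload 6.4 kg.
Tool frame: the origin (TCP) lies midway between the tips of the shut fingers; the grasp point (between the pads) lies 19 mm behind it; z points along the fingers, y is the direction in which the jaws open and shut (so a half turn about z gives the same grasp; the last joint's range is limited). The gripper opens to 88 mm and grips with 3 to 60 N. Pads are 18 mm wide; open, the fingers measure 123 mm over their backs; the gripper's body (75 mm by 187 mm) begins 45 mm behind the grasp point.
Start: joints at [1.046, 0.181, 1.607, -0, 1.354, -0.206], TCP at [0.18, 0.546, 0.239] pointing down, gripper open.
Joint ranges: [-2.99, 2.99], [-0.89, 2.07], [0.3, 2.58], [-1.14, 4.28], [0, 2.63], [-3.12, 3.12]. Speed limits (rad/s): [2.57, 2.57, 3.01, 3.14, 3.14, 3.14].

INTERFACE

Orientations are given as [roll, pitch, yaw] about the fixed x, y, z axes, in that order (R = Rz(yaw) Ry(pitch) Rx(roll)).
In Python, from workcell import manip gives the robot as it stands.
- The arm moves only by the shell command python3 -m creep 'ROWS' [FORCE]. ROWS is a JSON object of lists of equal length, an entry for each row: "fingers": the opening in per cent of the stroke, from 0 (shut) to 100 (fully open); "translation": the shift along the tool's x, y, z in mm, a list of three; "rotation": the turn, a rotation vector about the tool's x, y, z in degrees, a list of three. In form: {"fingers": [fingers, ...], "translation": [[x, y, z], ...], "rotation": [[rx, ry, rz], ...]}. A call has 1 to 12 rows; each row shifts and turns the commanded pose from where the row before left it, along the tool's axes as they then stand; what a row does not reach is not made up. A row lasts 1/12 s, in which the tool goes at most 41.7 mm and 7.16 degrees, less where a joint would pass 70% of its speed; a pose out of reach is approached as far as the arm can. A call is refused whole if a number of a shift passes 41.7 or a number of a turn 7.16, either way. A call with a gripper value outside its range is refused whole. The fingers move at their own pace and stop on an object; FORCE is the grip in N (left out, the last holds). Time passes only in rows, so rows that do not move let the fingers close. It gives the time, the measured TCP pose, the force and the opening at its end, in the units of the state.
- manip.read_state(): the state, without advancing time (a new reading comes with each control period).
- manip.read_camera(name): name is "scene" or "side" or "wrist"; returns the picture (420x560x3 uint8, red, green, blue); there is no depth.
- manip.camera_info(name): a dict with "fx", "fy", "cx", "cy" (pixels), "dist" ([k1, k2, p1, p2, k3] as OpenCV has them; the pictures are not rectified), "view" (4x4, takes a point from world to camera coordinates); the wrist camera has in their place "T_tool_cam" (4x4, takes a point from camera to tool coordinates, whose origin is the TCP and whose axes are the flange's). Camera axes: x right, y up, looking along -z (the intrinsics and any distortion apply to the point x, -y, -z); pixel columns grow to the right and rows downward; lengths in m; the calibration is good to about 2 mm. A picture is of the moment at which its call begins: read the wrist's pose just before it. camera_info takes no time and is no camera call.
- manip.finish_job(): hands the job in, once; it reports no verdict.
The state is a dict: "time_s": time; "joint_positions": joint angles; "joint_vel": joint speeds; "joint_efforts": joint torques, N m; "position": TCP position; "eef_rot": TCP orientation; "wrist_force": force on the tool from outside, world axes, zero at the start; "ft_torque": the same for the moment, N m; "width": finger opening in m.
Only numpy, scipy, OpenCV 4.12 (cv2) and the standard library are available. Lean on these libraries where they do the work, as an engineer would, in place of code of your own. Each camera call takes 0.05 s, during which the arm holds its last target.

TASK

The loading bay's slot is shorter than a cassette. First slide the green-handled cassette, which lies loose in the bay, fully home into the yellow-marked corner (against the far end wall and the left side wall). Then take the blue-handled cassette from the bench, tip it end-first through the slot under the deep lip on the robot's side, lower it level onto the bay floor without letting it drop, and slide it fully home against the far end wall and close beside the green one; let go and leave the orange-handled cassette, the bottle and the tube rack alone.

Things in the scene. Friction and masses are not known exactly. Their poses are not given: they have to be found in the camera images.
- bay: White box-shaped loading bay, fixed, 188 (x) x 162 (y) x 58 high. Origin: centre of its underside, on the bench; x points away from the robot to the far end, y to its left, z up. Inside x -74 to +74, y -69 to +69, floor 10 above the bench. Yellow strips on the tops of the far (+x) and left (+y) walls mark the reference corner.
- bay_slot (a point): Centre of the bay's slot, level with its top (58 high); axes as the bay's. The slot is 98 long (x) x 138 wide (y), between two grey lips 4 thick (undersides 54 high) reaching in from the end walls: the near lip 34 deep, the far lip 16 deep. Only with one end tipped down some 35 deg and fed under the near lip to the near wall does the other end clear the far lip.
- fresh_home (a point): Point on the bay floor (10 above the bench) under the centre of the blue cassette when it is home: bay x +14, y -27. Axes as the bay's; its long side lies along x. Spare width in the bay beside two cassettes: 10.
- loaded_home (a point): The same point for the green cassette: bay x +14, y +37 (touching far and left walls).
- loaded_mid (a point): Green-handled reagent cassette, already lying flat on the bay floor but loose: some way off both the far wall and the left wall. Body 120 (x) x 64 (y) x 24 high, flat underside, ends alike, 0.2 to 0.35 kg; on its middle stands an upright handle blade, 36 (x) x 12 thick (y), up to 88 above the underside. This point: the centre, 44 above the underside, in the blade; z up.
- fresh_mid (a point): Blue-handled reagent cassette, the one to be loaded, standing on the bench handle up. Body 120 (x) x 64 (y) x 24 high, flat underside, ends alike, 0.2 to 0.35 kg; on its middle stands an upright handle blade, 36 (x) x 12 thick (y), up to 88 above the underside. This point: the centre, 44 above the underside, in the blade; z up.
- used_mid (a point): Orange-handled used cassette on the bench, to be left alone. Same shape: Body 120 (x) x 64 (y) x 24 high, flat underside, ends alike, 0.2 to 0.35 kg; on its middle stands an upright handle blade, 36 (x) x 12 thick (y), up to 88 above the underside. This point: the centre, 44 above the underside, in the blade; z up.
- bottle: Amber reagent bottle, 60 diameter, 130 high, standing on the bench; origin at the centre of its underside. Leave alone.
- rack: Grey tray 70 (x) x 130 (y) x 40 with three capped tubes up to 69 high, on the bench; origin at the centre of its underside. Leave alone.
Things that resemble listed ones, but are neither listed nor needed, are in the scene too. What is shaped like the part that bears fresh_mid but turquoise is not meant. Leave any red look-alike of the bay alone.

How it is judged:
On the way, in this order (a step that is already met when the one before it is completed fails the run):
1. the green cassette is home in the marked corner while the blue one is still outside the bay (x of loaded_mid in the frame of bay between 0.0095 and 0.0175 m and y of loaded_mid in the frame of bay between 0.0325 and 0.0405 m and z of loaded_mid in the frame of bay between 0.05 and 0.058 m and angle between the x axis of loaded_mid and the x axis of bay, either way round below 0.06 rad and angle between loaded_mid's own z axis and vertical below 0.06 rad and (horizontal distance between fresh_mid and bay above 0.13 m or z of fresh_mid in the frame of bay above 0.15 m)), for 0.2 s.
2. the blue cassette is in the slot with one end tipped down (x of fresh_mid in the frame of bay between -0.06 and 0.06 m and y of fresh_mid in the frame of bay between -0.06 and 0.06 m and z of fresh_mid in the frame of bay below 0.11 m and angle between fresh_mid's own z axis and vertical above 0.2 rad), for 0.05 s.
At the end, for the whole second after the job is handed in: Both cassettes lie level and square (within 0.06 rad) on the bay floor, released and at rest, each within 4 mm of the far end wall; the green one within 4 mm of the left wall, the blue one with its centre within 5 mm of its home beside it (x of loaded_mid in the frame of bay between 0.0095 and 0.0175 m and y of loaded_mid in the frame of bay between 0.0325 and 0.0405 m and z of loaded_mid in the frame of bay between 0.05 and 0.058 m and angle between the x axis of each of loaded_mid, fresh_mid and the x axis of bay, either way round below 0.06 rad and angle between each of loaded_mid, fresh_mid's own z axis and vertical below 0.06 rad and x of fresh_mid in the frame of bay between 0.0095 and 0.0175 m and y of fresh_mid in the frame of bay between -0.032 and -0.022 m and z of fresh_mid in the frame of bay between 0.05 and 0.058 m and linear speed of each of fresh, loaded below 0.02 m/s); the robot touches nothing.
It fails at once if the blue cassette is dropped or flung inside the bay (over 0.35 m/s or 3 rad/s) (x of fresh_mid in the frame of bay between -0.06 and 0.06 m and y of fresh_mid in the frame of bay between -0.06 and 0.06 m and z of fresh_mid in the frame of bay below 0.11 m and (linear speed of fresh above 0.35 m/s or angular speed of fresh above 3 rad/s)).
It fails at once if the orange cassette is moved by more than 25 mm (distance of used_mid from where it was at the start of the episode above 0.025 m).
It fails at once if the bottle is moved by more than 25 mm (distance of bottle from where it was at the start of the episode above 0.025 m).
It fails at once if the tube rack is moved by more than 25 mm (distance of rack from where it was at the start of the episode above 0.025 m).
It also fails if it takes over 64 s, if anything falls off the work surface, if the arm or the gripper's body presses on something with over 40 N, if the wrist force passes 120 N, or if a joint passes its speed limit or range.

## Working session

There is one attempt and no reset: what is moved stays moved. The work goes in short steps, Python scripts to look and compute and a shell command to move; the robot and the scene stay as the last step left them, time stands still between calls to the robot, and variables do not carry over. Pictures are saved under pics/ and viewed, and the job is handed in when it is done.

```bash
ls; mkdir -p pics
python3 - <<'E'
from workcell import manip
import cv2
s=manip.read_state(); print(s)
for n in ["scene","side","wrist"]:
    im=manip.read_camera(n); cv2.imwrite(f"pics/{n}0.png",im[:,:,::-1]); print(n,manip.camera_info(n))
E
```

```text
pics
{'time_s': 0.0, 'joint_positions': array([ 1.04569093e+00,  1.81518942e-01,  1.60799071e+00,  2.02748037e-05,
        1.35380141e+00, -2.06314004e-01]), 'joint_vel': array([-2.44338482e-04,  2.49775712e-04, -1.10554358e-04,  9.99614097e-05,
        1.77137625e-03, -1.00124909e-03]), 'joint_efforts': array([-4.56563603e-04, -4.33866155e+01, -3.41861272e+01,  7.01751653e-02,
        3.85614973e-02, -1.22419183e-04]), 'position': array([0.17993019, 0.54556606, 0.23783093]), 'eef_rot': array([-3.13991475e+00, -3.71393114e-04,  2.82279657e+00]), 'wrist_force': array([ 0.34820904, -0.65672163,  0.36680472]), 'ft_torque': array([ 0.02857011,  0.00420814, -0.05236427]), 'width': 0.08821656124893869}
scene {'fx': 431.170843922505, 'fy': 431.170843922505, 'cx': 283.9470979041816, 'cy': 207.8872067469482, 'dist': array([-0.05807635,  0.        ,  0.        ,  0.        ,  0.        ]), 'view': array([[ 0.62884675,  0.77752494, -0.00259423, -0.32656021],
       [-0.66693763,  0.54111502,  0.51223894,  0.36832006],
       [ 0.39968233, -0.3203896 ,  0.85883907, -1.59235845],
       [ 0.     
[... 334 characters left out ...]
087,  0.82399965, -0.26000856],
       [-0.54265014, -0.62010854,  0.56656529, -0.86512674],
       [ 0.        ,  0.        ,  0.        ,  1.        ]])}
wrist {'fx': 318.8522785613606, 'fy': 318.8522785613606, 'cx': 285.2883839916658, 'cy': 209.0668689499349, 'dist': array([-0.04322719,  0.        ,  0.        ,  0.        ,  0.        ]), 'T_tool_cam': array([[ 1.08786198e-03,  9.58020161e-01,  2.86698777e-01,
         7.37593324e-02],
       [ 9.99999385e-01, -1.10393200e-03, -1.05588867e-04,
         6.30699063e-04],
       [ 2.15339692e-04,  2.86698715e-01, -9.58020772e-01,
        -1.46025309e-01],
       [ 0.00000000e+00,  0.00000000e+00,  0.00000000e+00,
         1.00000000e+00]])}
```

View pics/scene0.png

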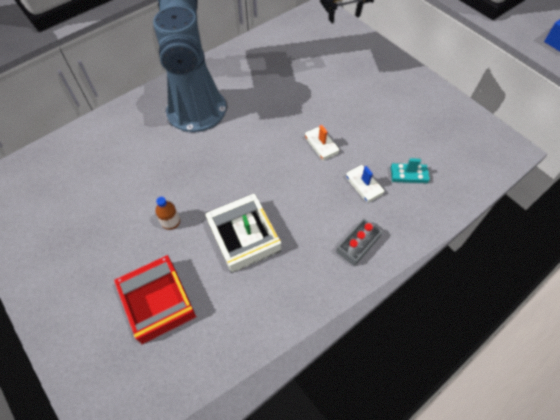

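View pics/side0.png

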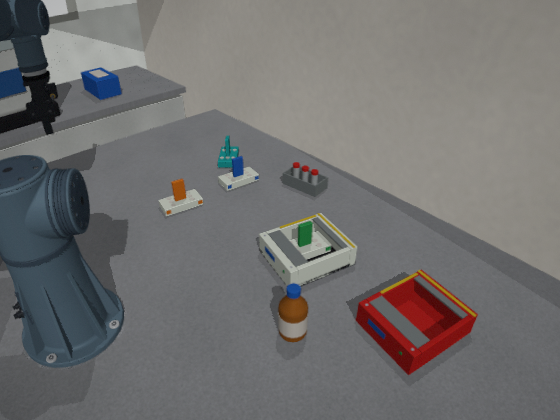

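View pics/wrist0.png

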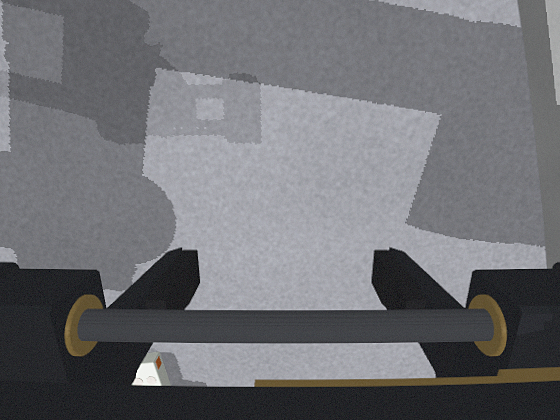

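```bash
cat > h.py <<'E'
from workcell import manip
import numpy as np, cv2
from scipy.spatial.transform import Rotation as R
def Rm(rpy): return R.from_euler('xyz',rpy).as_matrix()
def cam(n,state=None):
    i=manip.camera_info(n); K=np.array([[i['fx'],0,i['cx']],[0,i['fy'],i['cy']],[0,0,1.]])
    if 'view' in i: V=np.array(i['view'])
    else:
        T=np.eye(4);T[:3,:3]=Rm(state['eef_rot']);T[:3,3]=state['position']
        V=np.linalg.inv(T@np.array(i['T_tool_cam']))
    return K,np.array(i['dist']),V
def proj(c,P):
    K,d,V=c; P=np.atleast_2d(P); p=P@V[:3,:3].T+V[:3,3]; p=p*[1,-1,-1]
    return cv2.projectPoints(p.reshape(-1,1,3),np.zeros(3),np.zeros(3),K,d)[0].reshape(-1,2)
def ray(c,uv):
    K,d,V=c; q=cv2.undistortPoints(np.array(uv,float).reshape(-1,1,2),K,d).reshape(-1,2)
    D=np.c_[q[:,0],-q[:,1],-np.ones(len(q))]@V[:3,:3]; o=-V[:3,:3].T@V[:3,3]
    return o,D
def onz(c,uv,z):
    o,D=ray(c,uv); z=np.broadcast_to(z,len(D)); t=(z-o[2])/D[:,2]; return o+D*t[:,None]
def crop(n,out,x0,y0,w,h,s):
    im=cv2.imread(n)[y0:y0+h,x0:x0+w]; cv2.imwrite(out,cv2.resize(im,None,fx=s,fy=s,interpolation=cv2.INTER_CUBIC))
E
python3 - <<'E'
from h import *
crop('pics/scene0.png','pics/s0a.png',190,180,110,100,6)
crop('pics/side0.png','pics/d0a.png',245,200,125,95,6)
crop('pics/side0.png','pics/d0b.png',150,125,120,95,6)
crop('pics/scene0.png','pics/s0b.png',295,115,100,95,6)
E
```

```text
(no output)
```

View pics/s0a.png

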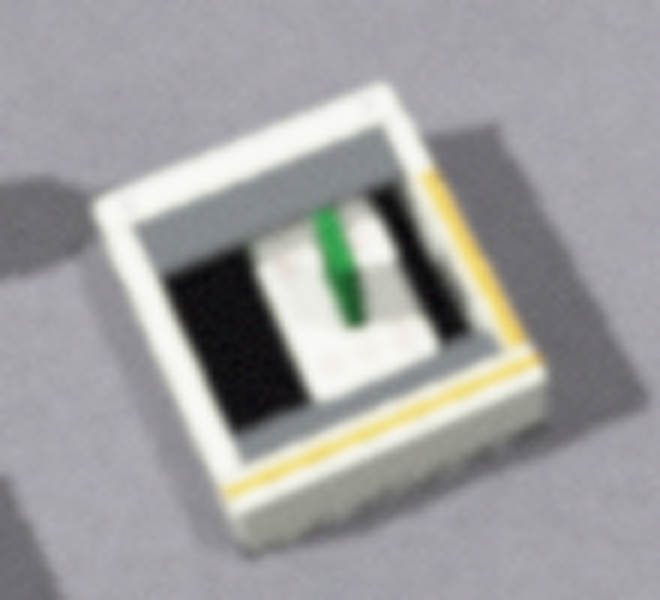

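View pics/d0a.png

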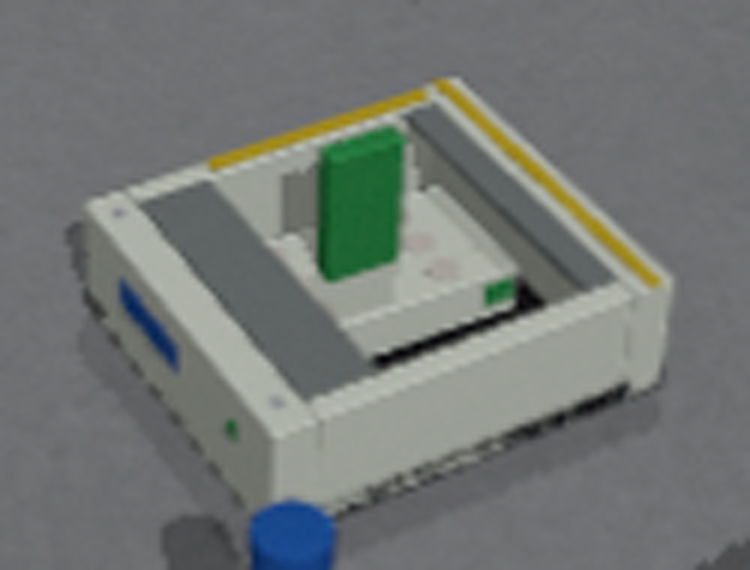

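View pics/d0b.png

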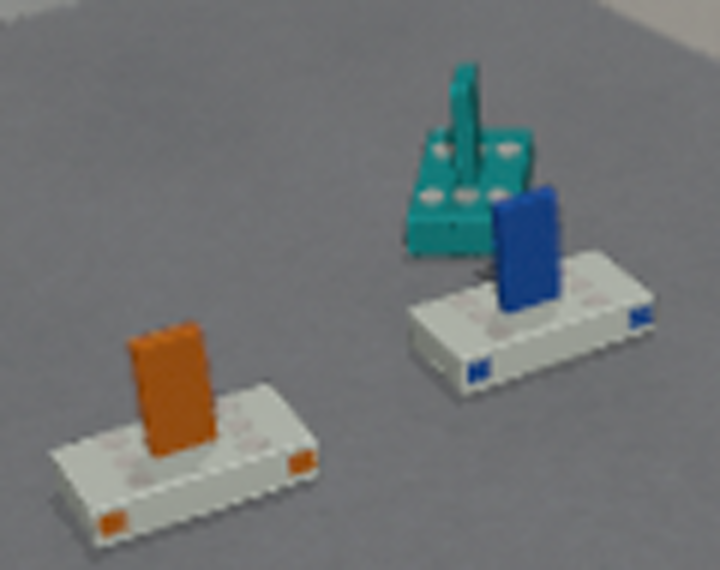

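View pics/s0b.png

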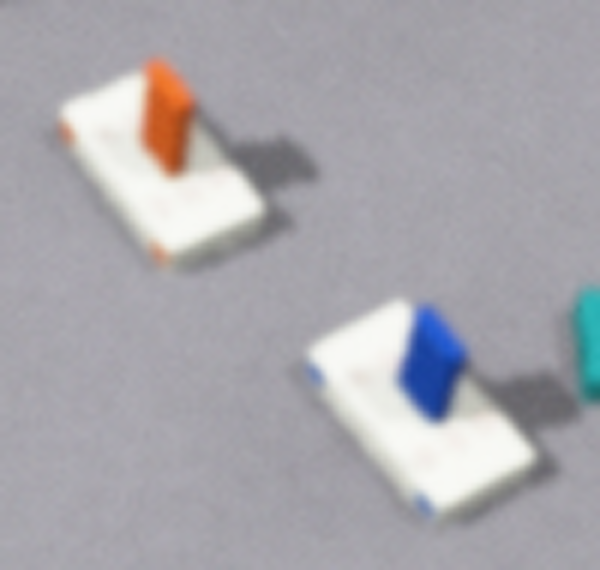

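```bash
cat > fit.py <<'E'
from h import *
from scipy.optimize import least_squares
def unc(p,x0,y0,s=6): return (np.array(p,float)+.5)/s-.5+[x0,y0]
def fit(obs,g):  # obs: list of (cam, model pts Nx3, uv Nx2)
    def res(q):
        c,s=np.cos(q[2]),np.sin(q[2]); r=[]
        for cm,M,uv in obs:
            M=np.array(M,float); P=np.c_[q[0]+c*M[:,0]-s*M[:,1],q[1]+s*M[:,0]+c*M[:,1],M[:,2]]
            r.append((proj(cm,P)-uv).ravel())
        return np.concatenate(r)
    o=least_squares(res,g); return o.x,o.fun.reshape(-1,2)
E
cat > m1.py <<'E'
from fit import *
sc=cam('scene');sd=cam('side')
B=[(-.094,-.081,.058),(-.094,.081,.058),(.094,.081,.058),(.094,-.081,.058)]
us=unc([(95,205),(385,82),(548,372),(235,512)],190,180)
ud=unc([(275,435),(86,206),(452,78),(672,283)],245,200)
for o in ([(sc,B,us)],[(sd,B,ud)],[(sc,B,us),(sd,B,ud)]):
    q,r=fit(o,[.55,0,0]); print('bay',q.round(4),np.degrees(q[2]).round(2),r.round(1).tolist())
# fresh : corners top z .024
C=[(-.06,-.032,.024),(-.06,.032,.024),(.06,.032,.024),(.06,-.032,.024)]
# scene: near = top of image
us=unc([(306,357),(403,298),(541,455),(432,507)],295,115)
ud=unc([(462,358),(409,310),(600,251),(656,297)],150,125)
for o in ([(sc,C,us)],[(sd,C,ud)],[(sc,C,us),(sd,C,ud)]):
    q,r=fit(o,[.5,.3,0]); print('fresh',q.round(4),np.degrees(q[2]).round(2),r.round(1).tolist())
us=unc([(60,115),(150,65),(264,208),(165,258)],295,115)
ud=unc([(95,533),(50,455),(265,384),(318,440)],150,125)
for o in ([(sc,C[:],us)],[(sd,C,ud)],[(sc,C,us),(sd,C,ud)]):
    q,r=fit(o,[.4,.2,0]); print('used',q.round(4),np.degrees(q[2]).round(2),r.round(1).tolist())
# loaded: blade top corners z=.098; blade 36x12
b=np.array([(-.018,-.006,.098),(-.018,.006,.098),(.018,.006,.098),(.018,-.006,.098)])
ud=unc([(320,151),(318,146),(400,125),(405,134)],245,200)
ud=unc([(322,152),(404,135),(383,126),(320,280)],245,200)
M=[b[0],b[3],b[2],(-.018,-.006,.034)]
q,r=fit([(sd,M,ud)],[.55,0,0]); print('loaded',q.round(4),np.degrees(q[2]).round(2),r.round(1).tolist())
E
python3 m1.py
```

```text
bay [ 0.5404 -0.1756 -0.2168] -12.42 [[-0.5, -0.4], [0.1, -0.2], [-0.1, 0.4], [0.4, 0.2]]
bay [ 0.5351 -0.1763 -0.2194] -12.57 [[-0.2, 0.8], [-1.0, -0.4], [0.5, -0.3], [0.8, -0.6]]
bay [ 0.5377 -0.1753 -0.2183] -12.51 [[-0.9, -1.1], [-0.3, -0.8], [-0.6, -0.3], [-0.1, -0.6], [0.4, -0.0], [-0.5, -1.0], [0.9, -0.8], [1.1, -1.3]]
fresh [ 0.638   0.2398 -0.1363] -7.81 [[0.1, -1.2], [-0.3, 0.5], [-1.0, 0.3], [1.2, 0.4]]
fresh [ 0.6326  0.2384 -0.147 ] -8.42 [[-0.1, 0.4], [-0.2, -0.2], [0.0, -0.3], [0.3, -0.1]]
fresh [ 0.6359  0.2404 -0.1402] -8.04 [[-0.1, -1.7], [-0.5, 0.0], [-1.4, -0.2], [0.8, -0.1], [0.5, -0.2], [0.3, -0.7], [0.3, -0.9], [0.7, -0.7]]
used [ 0.4234  0.2419 -0.1629] -9.33 [[-0.5, -0.6], [0.1, 0.8], [-0.1, 0.3], [0.5, -0.6]]
used [ 0.4145  0.2379 -0.1112] -6.37 [[0.1, -1.8], [-0.5, 1.1], [0.0, 0.4], [0.3, 0.3]]
used [ 0.4189  0.2421 -0.1396] -8.0 [[-1.5, -1.1], [-1.2, 0.1], [-0.7, -0.8], [0.1, -1.5], [0.2, -3.1], [0.3, -0.4], [1.0, -0.5], [0.8, -0.4]]
loaded [ 0.5406 -0.1585 -0.3126] -17.91 [[-0.1, 0.9], [-0.5, 0.1], [0.8, -1.0], [-0.3, -0.1]]
```

```bash
cat > rows.py <<'E'
# prints how far to go: even split of the way from a pose (default: measured) to target in tool axes
import sys
from h import *
def rows(tgt,Rt,n=None,p=None,Rc=None,dn=12):
    s=manip.read_state()
    p=np.array(s['position']) if p is None else np.array(p,float); Rc=Rm(s['eef_rot']) if Rc is None else Rc
    w=R.from_matrix(Rc.T@Rt).as_rotvec(degrees=True); d=np.array(tgt)-p
    k=max(np.linalg.norm(d)*1000/40,np.linalg.norm(w)/7.1); n=n or int(np.ceil(k))
    print('n',n,'dist',np.linalg.norm(d).round(4),'rotvec',w.round(2),'tool d mm',(Rc.T@d*1000).round(1))
    w=np.round(w/n,1)
    T=[];W=[]
    for i in range(n):
        t=np.round(Rc.T@(np.array(tgt)-p)/(n-i)*1000).clip(-41,41); p=p+Rc@t/1000; Rc=Rc@R.from_rotvec(w,degrees=True).as_matrix()
        T.append([int(a) for a in t]); W.append(w.tolist())
    for a in range(0,n,dn): print(str(T[a:a+dn]).replace(' ',''),str(W[a:a+dn]).replace(' ',''))
def down(yawdeg,tilt=0):
    # tool down, tool x along heading yaw; tilt>0: hand leans back to the robot, fingers point ahead
    return R.from_euler('z',yawdeg,degrees=True).as_matrix()@R.from_euler('y',-tilt,degrees=True).as_matrix()@np.diag([1,-1,-1.])
E
python3 - <<'E'
from rows import *
rows([.541,-.158,.20],down(-17))
E
```

```text
n 26 dist 0.7918 rotvec [-3.0000e-02  1.2000e-01  1.7874e+02] tool d mm [-563.4 -555.    38.6]
[[-22,-21,1],[-24,-19,2],[-26,-16,1],[-28,-12,2],[-29,-9,1],[-30,-5,2],[-30,-2,1],[-30,2,2],[-30,6,1],[-29,9,2],[-28,13,1],[-26,16,2]] [[-0.0,0.0,6.9],[-0.0,0.0,6.9],[-0.0,0.0,6.9],[-0.0,0.0,6.9],[-0.0,0.0,6.9],[-0.0,0.0,6.9],[-0.0,0.0,6.9],[-0.0,0.0,6.9],[-0.0,0.0,6.9],[-0.0,0.0,6.9],[-0.0,0.0,6.9],[-0.0,0.0,6.9]]
[[-24,19,1],[-21,21,2],[-19,24,1],[-16,26,2],[-12,28,1],[-9,29,2],[-6,30,1],[-2,30,2],[2,30,1],[5,30,2],[9,29,1],[13,28,2]] [[-0.0,0.0,6.9],[-0.0,0.0,6.9],[-0.0,0.0,6.9],[-0.0,0.0,6.9],[-0.0,0.0,6.9],[-0.0,0.0,6.9],[-0.0,0.0,6.9],[-0.0,0.0,6.9],[-0.0,0.0,6.9],[-0.0,0.0,6.9],[-0.0,0.0,6.9],[-0.0,0.0,6.9]]
[[16,26,1],[18,24,2]] [[-0.0,0.0,6.9],[-0.0,0.0,6.9]]
```

```bash
python3 -m creep '{"fingers":[100,100,100,100,100,100,100,100,100,100,100,100],"translation":[[-22,-21,1],[-24,-19,2],[-26,-16,1],[-28,-12,2],[-29,-9,1],[-30,-5,2],[-30,-2,1],[-30,2,2],[-30,6,1],[-29,9,2],[-28,13,1],[-26,16,2]],"rotation":[[0,0,6.9],[0,0,6.9],[0,0,6.9],[0,0,6.9],[0,0,6.9],[0,0,6.9],[0,0,6.9],[0,0,6.9],[0,0,6.9],[0,0,6.9],[0,0,6.9],[0,0,6.9]]}'
python3 -m creep '{"fingers":[100,100,100,100,100,100,100,100,100,100,100,100],"translation":[[-24,19,1],[-21,21,2],[-19,24,1],[-16,26,2],[-12,28,1],[-9,29,2],[-6,30,1],[-2,30,2],[2,30,1],[5,30,2],[9,29,1],[13,28,2]],"rotation":[[0,0,6.9],[0,0,6.9],[0,0,6.9],[0,0,6.9],[0,0,6.9],[0,0,6.9],[0,0,6.9],[0,0,6.9],[0,0,6.9],[0,0,6.9],[0,0,6.9],[0,0,6.9]]}'
python3 -m creep '{"fingers":[100,100,100],"translation":[[16,26,1],[18,24,2],[0,0,0]],"rotation":[[0,0,6.9],[0,0,6.9],[0,0,0]]}'
python3 - <<'E'
from rows import *
s=manip.read_state(); im=manip.read_camera('wrist'); cv2.imwrite('pics/w1.png',im[:,:,::-1]); print(s['time_s'],s['position'],s['eef_rot'],s['joint_positions'].round(3))
import pickle; pickle.dump(s,open('w1.pkl','wb'))
E
```

```text
time_s: 1.15
position: [0.3477, 0.2199, 0.2207]
eef_rot: [3.141, -0.0, 1.372]
wrist_force: [-0.3, 0.0, 1.2]
width: 0.0883
time_s: 2.15
position: [0.5138, -0.1048, 0.2025]
eef_rot: [-3.141, 0.0, -0.074]
wrist_force: [0.4, 0.3, 0.8]
width: 0.0882
time_s: 2.4
position: [0.5422, -0.1619, 0.1991]
eef_rot: [3.14, -0.001, -0.318]
wrist_force: [-0.1, 0.9, 0.2]
width: 0.0884
2.4 [ 0.54224002 -0.16185808  0.1991287 ] [ 3.14015647e+00 -1.08211862e-03 -3.17656846e-01] [-4.990e-01  1.980e-01  1.670e+00 -1.000e-03  1.272e+00  1.390e+00]
```

View pics/w1.png

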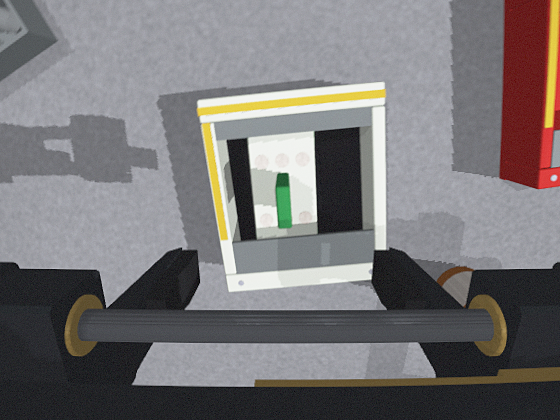

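Run:
```python
from h import *
crop('pics/w1.png','pics/w1a.png',190,75,200,150,4)
crop('pics/w1.png','pics/w1b.png',190,160,200,140,4)
```

```text
(no output)
```

View pics/w1a.png

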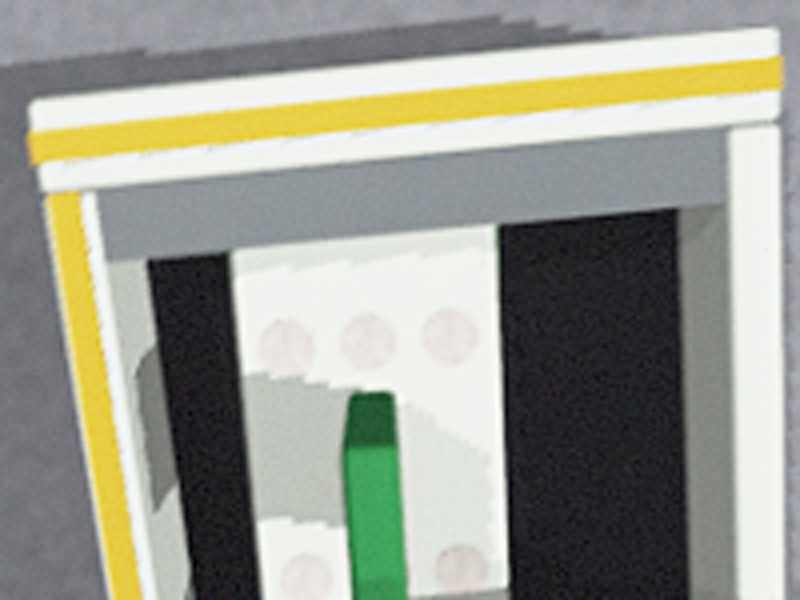

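View pics/w1b.png

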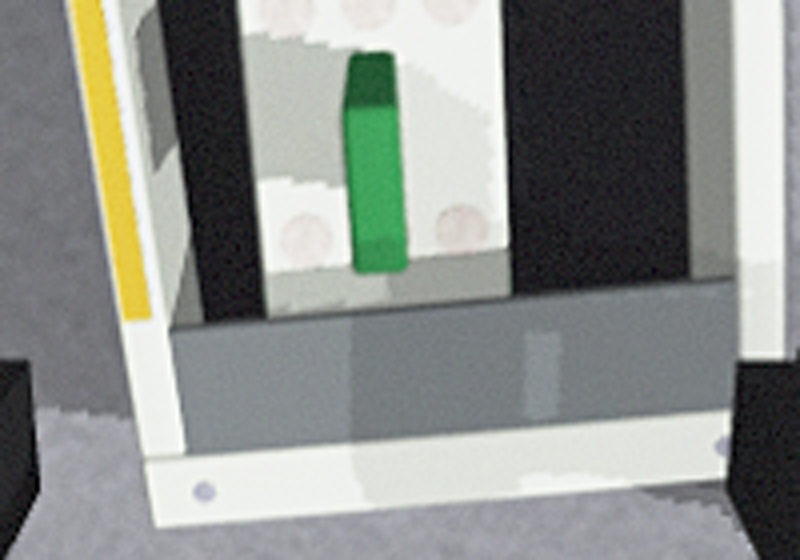

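```bash
cat > m2.py <<'E'
from fit import *
import pickle
from scipy.spatial.transform import Rotation as R
s=pickle.load(open('w1.pkl','rb')); w=cam('wrist',s)
a=lambda x,y: unc([(x,y)],190,75,4)[0]
b=lambda x,y: unc([(x,y)],190,160,4)[0]
B=[(.094,.081,.058),(.094,-.081,.058),(-.094,.081,.058),(.074,.069,.058),(.074,-.069,.058),(-.040,.069,.058),(-.040,-.069,.058),(-.074,.069,.058)]
U=np.array([a(30,100),a(779,29),b(155,527),a(97,187),a(728,128),b(172,328),b(736,280),b(187,455)])
qb,r=fit([(w,B,U)],[.54,-.175,-.21]); print('bay',qb.round(4),np.degrees(qb[2]).round(2),r.round(1).tolist())
G=[(-.018,.006,.098),(-.018,-.006,.098),(.018,.006,.098),(.018,-.006,.098)]
U=np.array([b(355,272),b(407,271),b(344,107),b(397,105)])
q,r=fit([(w,G,U)],[.54,-.16,-.3]); print('green',q.round(4),np.degrees(q[2]).round(2),r.round(1).tolist())
E=onz(w,[a(232,250),b(268,318),a(497,228),b(510,297)],.034); print(E.round(4))
for i in (0,2):
    d=E[i]-E[i+1]; print(np.degrees(np.arctan2(d[1],d[0])))
def inbay(p,qb):
    c,s=np.cos(qb[2]),np.sin(qb[2]); d=np.array(p[:2])-qb[:2]; return c*d[0]+s*d[1],-s*d[0]+c*d[1]
print(inbay(q,qb)); print([np.round(inbay(e,qb),4) for e in E])
E
python3 m2.py
```

```text
bay [ 0.5391 -0.1743 -0.2242] -12.85 [[-0.6, -0.5], [1.1, -1.0], [-0.7, 0.8], [-0.1, 0.2], [0.4, -0.2], [-0.8, 0.8], [0.5, 0.4], [0.2, 0.4]]
green [ 0.5446 -0.1608 -0.2599] -14.89 [[-0.8, 1.0], [0.8, 0.5], [-0.9, -0.5], [1.0, -0.8]]
[[ 0.6041 -0.1439  0.034 ]
 [ 0.5028 -0.1171  0.034 ]
 [ 0.5893 -0.2057  0.034 ]
 [ 0.4886 -0.179   0.034 ]]
-14.864005930129805
-14.84303283356765
(np.float64(0.0023153856502659757), np.float64(0.014349508000289364))
[array([0.0566, 0.044 ]), array([-0.0482,  0.0477]), array([ 0.0558, -0.0194]), array([-0.0482, -0.0158])]
```

Run:
```python
from rows import *
rows([.5446,-.161,.064],down(-14.9),5)
```

```text
n 5 dist 0.135 rotvec [ 0.    0.05 -2.96] tool d mm [  3.8   0.4 134.9]
[[1,0,27],[1,0,27],[1,0,27],[0,0,27],[1,0,27]] [[0.0,0.0,-0.6],[0.0,0.0,-0.6],[0.0,0.0,-0.6],[0.0,0.0,-0.6],[0.0,0.0,-0.6]]
```

```bash
python3 -m creep '{"fingers":[60,60,60,60,60,60,60],"translation":[[1,0,27],[1,0,27],[1,0,27],[0,0,27],[1,0,27],[0,0,0],[0,0,0]],"rotation":[[0,0,-0.6],[0,0,-0.6],[0,0,-0.6],[0,0,-0.6],[0,0,-0.6],[0,0,0],[0,0,0]]}'
python3 - <<'E'
from rows import *
s=manip.read_state(); im=manip.read_camera('wrist'); cv2.imwrite('pics/w2.png',im[:,:,::-1]); print(s['time_s'],s['position'],np.degrees(s['eef_rot']),s['wrist_force'])
E
```

```text
time_s: 3.03
position: [0.5432, -0.1569, 0.0636]
eef_rot: [-3.14, 0.004, -0.254]
wrist_force: [0.4, -0.3, 0.5]
width: 0.0528
3.0333 [ 0.54323039 -0.15687097  0.06361572] [-179.93447345    0.23334407  -14.58000699] [ 0.41566629 -0.28315731  0.48144975]
```

View pics/w2.png

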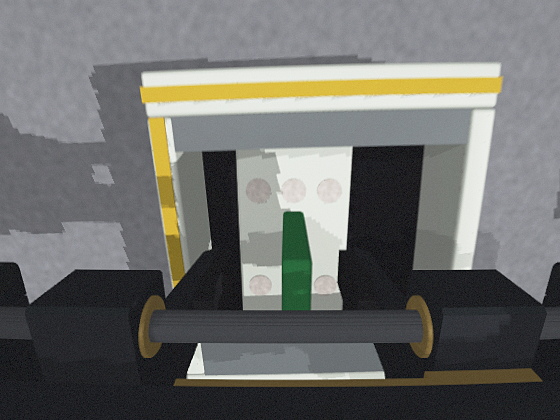

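```bash
python3 -m creep '{"fingers":[60,60,0,0,0,0,0,0],"translation":[[2,3.5,0],[0,0,0],[0,0,0],[0,0,0],[0,0,0],[0,0,0],[0,0,0],[0,0,0]],"rotation":[[0,0,0],[0,0,0],[0,0,0],[0,0,0],[0,0,0],[0,0,0],[0,0,0],[0,0,0]]}' 30
```

```text
time_s: 3.75
position: [0.5457, -0.1623, 0.0647]
eef_rot: [-3.142, 0.0, -0.256]
wrist_force: [0.5, -0.7, 0.4]
width: 0.015
```

```bash
python3 -m creep '{"fingers":[0,0,0,0,0,0,0,0],"translation":[[0,0,0],[0,0,0],[0,0,0],[0,-4,0],[1,-5,0],[2,-5,0],[2,-4,0],[0,0,0]],"rotation":[[0,0,0],[0,0,0],[0,0,0],[0,0,-0.6],[0,0,-0.6],[0,0,-0.7],[0,0,0],[0,0,0]]}' 30
python3 - <<'E'
from rows import *
s=manip.read_state(); im=manip.read_camera('wrist'); cv2.imwrite('pics/w3.png',im[:,:,::-1]); print(s['time_s'],s['position'],np.degrees(s['eef_rot']),s['wrist_force'],s['ft_torque'])
E
```

```text
time_s: 4.42
position: [0.5555, -0.1448, 0.0647]
eef_rot: [-3.141, -0.0, -0.222]
wrist_force: [0.5, 1.6, 0.1]
width: 0.0116
4.4167 [ 0.55546735 -0.14483853  0.06465144] [-1.79959588e+02 -5.98315559e-03 -1.27172919e+01] [0.548845   1.6227503  0.12916894] [0.23968608 0.048517   0.00322925]
```

View pics/w3.png

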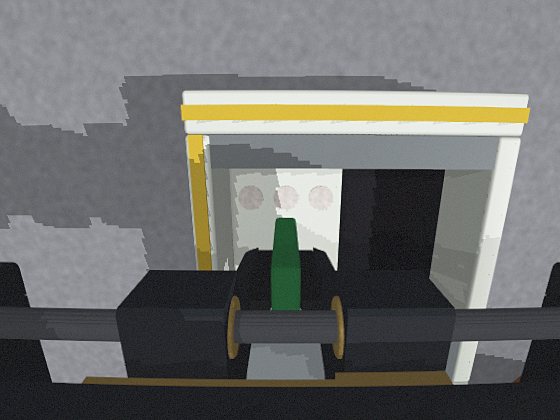

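```bash
python3 -m creep '{"fingers":[0,0,0,0],"translation":[[1,-2,0],[1,-1,0],[1,-1,0],[0,0,0]],"rotation":[[0,0,0],[0,0,0],[0,0,0],[0,0,0]]}'
python3 -m creep '{"fingers":[0,0,0],"translation":[[1,-1,0],[1,-1,0],[0,0,0]],"rotation":[[0,0,0],[0,0,0],[0,0,0]]}'
```

```text
time_s: 4.8
position: [0.5588, -0.1426, 0.0646]
eef_rot: [-3.141, 0.0, -0.223]
wrist_force: [0.0, 0.8, -1.3]
width: 0.0121
time_s: 5.05
position: [0.5605, -0.1417, 0.0647]
eef_rot: [3.141, 0.002, -0.223]
wrist_force: [-4.6, -3.0, 0.3]
width: 0.0115
```

```bash
python3 -m creep '{"fingers":[0,0,0],"translation":[[1,-1,0],[0,0,0],[0,0,0]],"rotation":[[0,0,0],[0,0,0],[0,0,0]]}'
python3 -m creep '{"fingers":[0,0,0],"translation":[[1,-1,0],[0,0,0],[0,0,0]],"rotation":[[0,0,0],[0,0,0],[0,0,0]]}'
python3 - <<'E'
from rows import *
s=manip.read_state(); im=manip.read_camera('wrist'); cv2.imwrite('pics/w4.png',im[:,:,::-1]); print(s['time_s'],s['position'],np.degrees(s['eef_rot']),s['wrist_force'],s['ft_torque'])
im=manip.read_camera('side'); cv2.imwrite('pics/d4.png',im[:,:,::-1])
crop('pics/d4.png','pics/d4a.png',235,175,140,110,5)
E
```

```text
time_s: 5.3
position: [0.5607, -0.1416, 0.0647]
eef_rot: [3.139, 0.003, -0.223]
wrist_force: [-7.9, -3.9, 5.0]
width: 0.0119
time_s: 5.55
position: [0.5609, -0.1416, 0.0649]
eef_rot: [3.138, 0.005, -0.223]
wrist_force: [-14.6, -8.0, 8.2]
width: 0.0112
5.55 [ 0.56092186 -0.14157105  0.06492538] [179.79949033   0.30403163 -12.75098335] [-14.63472692  -7.98062305   8.22598931] [-1.27812669  2.31150447 -0.05578432]
```

View pics/w4.png

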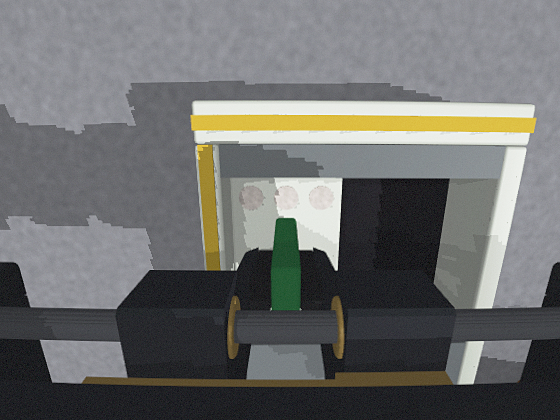

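View pics/d4a.png

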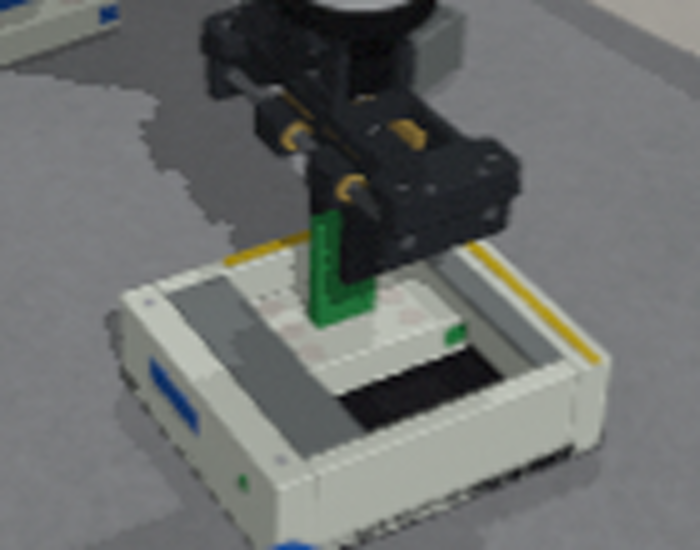

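```bash
python3 -m creep '{"fingers":[0,0,0,0],"translation":[[-1,1,0],[-1,1,0],[0,0,0],[0,0,0]],"rotation":[[0,0,0],[0,0,0],[0,0,0],[0,0,0]]}'
python3 -m creep '{"fingers":[16,22,28,32,32,32],"translation":[[0,0,0],[0,0,0],[0,0,0],[0,0,0],[0,0,0],[0,0,-20]],"rotation":[[0,0,0],[0,0,0],[0,0,0],[0,0,0],[0,0,0],[0,0,0]]}'
```

```text
time_s: 5.98
position: [0.5607, -0.1417, 0.0646]
eef_rot: [3.141, 0.001, -0.223]
wrist_force: [-4.1, -3.4, 0.5]
width: 0.012
time_s: 6.48
position: [0.5586, -0.1399, 0.0814]
eef_rot: [-3.14, 0.007, -0.223]
wrist_force: [-1.0, 0.6, -0.5]
width: 0.0284
```

```bash
python3 -m creep '{"fingers":[32,60,100,100,100],"translation":[[0,0,-30],[0,0,-35],[0,0,-35],[0,0,-15],[0,0,0]],"rotation":[[0,0,0],[0,0,0],[0,0,0],[0,0,0],[0,0,0]]}'
python3 - <<'E'
from rows import *
import pickle
s=manip.read_state(); im=manip.read_camera('wrist'); cv2.imwrite('pics/w5.png',im[:,:,::-1]); print(s['time_s'],s['position'],np.degrees(s['eef_rot']))
pickle.dump(s,open('w5.pkl','wb'))
crop('pics/w5.png','pics/w5a.png',180,70,200,150,4)
crop('pics/w5.png','pics/w5b.png',180,160,200,140,4)
E
```

```text
time_s: 6.9
position: [0.5639, -0.1423, 0.205]
eef_rot: [3.14, -0.009, -0.223]
wrist_force: [0.4, 0.2, -0.2]
width: 0.0528
6.9 [ 0.56386209 -0.14226898  0.20502155] [179.89357924  -0.51590686 -12.74846199]
```

View pics/w5a.png

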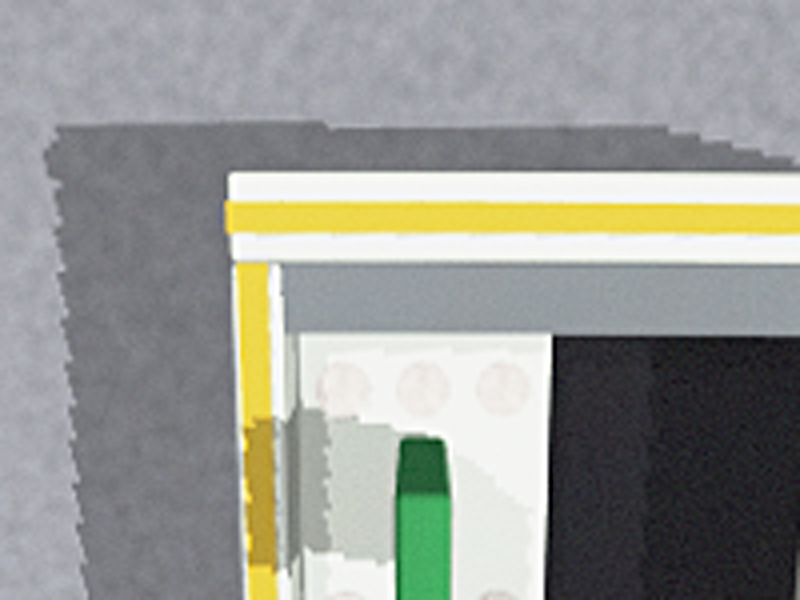

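View pics/w5b.png

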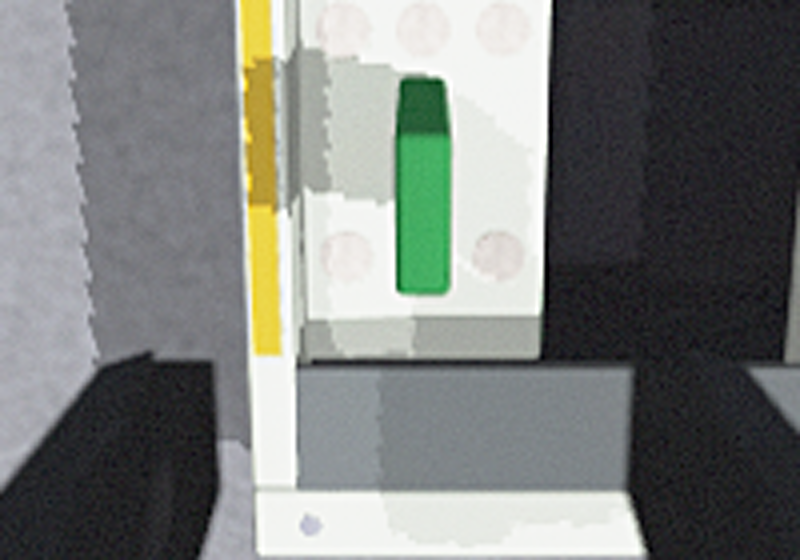

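```bash
cat > m3.py <<'E'
from fit import *
import pickle
s=pickle.load(open('w5.pkl','rb')); w=cam('wrist',s)
a=lambda x,y: unc([(x,y)],180,70,4)[0]
b=lambda x,y: unc([(x,y)],180,160,4)[0]
B=[(.094,.081,.058),(.074,.069,.058),(-.040,.069,.058),(-.074,.069,.058),(-.094,.081,.058)]
U=np.array([a(229,174),a(284,263),b(300,367),b(298,490),b(257,554)])
qb,r=fit([(w,B,U)],[.54,-.175,-.21]); print('bay',qb.round(4),np.degrees(qb[2]).round(2),r.round(1).tolist())
G=[(-.018,.006,.098),(-.018,-.006,.098),(.018,.006,.098),(.018,-.006,.098),(-.06,-.032,.034)]
U=np.array([b(397,294),b(449,294),b(397,134),b(450,134),b(541,358)])
q,r=fit([(w,G,U)],[.54,-.16,-.3]); print('green',q.round(4),np.degrees(q[2]).round(2),r.round(1).tolist())
c,s_=np.cos(qb[2]),np.sin(qb[2]); d=q[:2]-qb[:2]; print(c*d[0]+s_*d[1],-s_*d[0]+c*d[1])
E
python3 m3.py
```

```text
bay [ 0.5393 -0.1753 -0.2243] -12.85 [[-0.1, -1.2], [0.2, -0.4], [-0.7, 0.6], [0.6, 0.3], [-0.1, 1.3]]
green [ 0.5597 -0.1412 -0.2214] -12.68 [[-0.5, 0.7], [0.6, 0.7], [-0.8, -0.8], [0.7, -0.8], [0.1, 0.4]]
0.012343590660221823 0.037794983341506404
```

```bash
cat > plan.py <<'E'
import numpy as np, heapq
def rect(cx,cz,hx,hz,u): # centre arrays, half sizes, axis u=(ux,uz) arrays
    return cx,cz,hx,hz,u
def sep(cx,cz,hx,hz,c,s,box):
    # moving rect axes e1=(c,s), e2=(-s,c); box=(x0,x1,z0,z1). max separation over axes
    bx,bz=(box[0]+box[1])/2,(box[2]+box[3])/2; ax,az=(box[1]-box[0])/2,(box[3]-box[2])/2
    dx,dz=cx-bx,cz-bz
    s1=np.abs(dx)-ax-(hx*np.abs(c)+hz*np.abs(s))
    s2=np.abs(dz)-az-(hx*np.abs(s)+hz*np.abs(c))
    s3=np.abs(dx*c+dz*s)-hx-(ax*np.abs(c)+az*np.abs(s))
    s4=np.abs(-dx*s+dz*c)-hz-(ax*np.abs(s)+az*np.abs(c))
    return np.maximum(np.maximum(s1,s2),np.maximum(s3,s4))
BLUE=[(-300,-74,-50,58),(-74,-40,54,58),(58,74,54,58),(74,300,-50,58)]
FLOOR=(-300,300,-100,10)
GREEN=(-6,34,10,98)
def clear(X,Z,T,h=69,delta=0.):
    # X,Z: body bottom centre; T tilt deg (near end down >0): x axis of cassette=(cos,sin)
    t=np.radians(T); c,s=np.cos(t),np.sin(t); up=(-s,c)
    def P(a,b): return X+a*c-b*s, Z+a*s+b*c
    x,z=P(0,12); parts=[(x,z,60,12,c,s)]
    x,z=P(0,56); parts.append((x,z,18,32,c,s))
    gx,gz=P(0,h); td=np.radians(np.asarray(T)+delta); tc,ts=np.cos(td),np.sin(td)
    fx,fz=gx-ts*13,gz+tc*13   # finger from -19 to 45
    fing=(fx,fz,12,32,tc,ts)
    bx,bz=gx-ts*105,gz+tc*105 # body from 45 to 165
    body=(bx,bz,40,60,tc,ts)
    cb=np.min([sep(*p,b) for p in parts for b in BLUE],axis=0)
    cf=np.min([sep(*p,FLOOR) for p in parts],axis=0)
    cg=np.min([sep(*g,b) for g in (fing,body) for b in BLUE+[FLOOR]]+[sep(*body,GREEN)],axis=0)
    return cb,cf,cg
def search(cm,cfm,cgm,delta,h=69,goal=(6,10.5,0),start=(0,140,20)):
    xs=np.arange(-40,31,1.); zs=np.arange(10.5,145,1.5); ts=np.arange(0,51,1.)
    G=np.meshgrid(xs,zs,ts,indexing='ij'); cb,cf,cg=clear(*G,h=h,delta=delta)
    ok=(cb>=cm)&(cf>=cfm)&(cg>=cgm)
    idx=lambda p:(int(np.argmin(abs(xs-p[0]))),int(np.argmin(abs(zs-p[1]))),int(np.argmin(abs(ts-p[2]))))
    a,g=idx(start),idx(goal)
    if not(ok[a] and ok[g]): return None
    D={a:0};prev={};H=[(0,a)];N=[(i,j,k) for i in(-1,0,1) for j in(-1,0,1) for k in(-1,0,1) if (i,j,k)!=(0,0,0)]
    done=set()
    while H:
        d,n=heapq.heappop(H)
        if n in done: continue
        done.add(n)
        if n==g: break
        for o in N:
            m=(n[0]+o[0],n[1]+o[1],n[2]+o[2])
            if min(m)<0 or m[0]>=len(xs) or m[1]>=len(zs) or m[2]>=len(ts) or not ok[m]: continue
            w=np.sqrt(o[0]**2+(1.5*o[1])**2+(1.*o[2])**2)+ 0.3*max(0,4-cb[m])
            if d+w<D.get(m,1e9): D[m]=d+w;prev[m]=n;heapq.heappush(H,(d+w,m))
    if g not in prev: return None
    p=[g]
    while p[-1]!=a: p.append(prev[p[-1]])
    return [(xs[i],zs[j],ts[k],round(float(cb[i,j,k]),1),round(float(cf[i,j,k]),1),round(float(cg[i,j,k]),1)) for i,j,k in p[::-1]]
if __name__=='__main__':
    for delta in (0,-10,-20):
        for cm in (4,3.5,3,2.5,2,1.5,1):
            r=search(cm,.4,3,delta)
            if r: break
        print(delta,cm,r and len(r))
        if r:
            for q in r[::6]+[r[-1]]: print(q)
E
time python3 plan.py
```

```text
0 4 93
(np.float64(0.0), np.float64(139.5), np.float64(20.0), 61.0, 109.0, 124.4)
(np.float64(0.0), np.float64(130.5), np.float64(20.0), 52.0, 100.0, 115.4)
(np.float64(0.0), np.float64(121.5), np.float64(20.0), 43.0, 91.0, 106.4)
(np.float64(4.0), np.float64(112.5), np.float64(21.0), 33.0, 81.0, 96.9)
(np.float64(10.0), np.float64(103.5), np.float64(27.0), 18.3, 66.3, 84.6)
(np.float64(16.0), np.float64(94.5), np.float64(33.0), 6.8, 51.8, 71.9)
(np.float64(22.0), np.float64(85.5), np.float64(39.0), 5.5, 37.7, 58.8)
(np.float64(25.0), np.float64(76.5), np.float64(42.0), 4.4, 26.4, 48.7)
(np.float64(20.0), np.float64(67.5), np.float64(42.0), 6.1, 17.4, 38.9)
(np.float64(14.0), np.float64(58.5), np.float64(37.0), 4.9, 12.4, 33.2)
(np.float64(8.0), np.float64(49.5), np.float64(31.0), 4.6, 8.6, 28.2)
(np.float64(2.0), np.float64(42.0), np.float64(26.0), 5.2, 5.7, 23.7)
(np.float64(-3.0), np.float64(34.5), np.float64(20.0), 4.6, 4.0, 19.4)
(np.float64(-3.0), np.float64(28.5), np.float64(14.0), 5.4, 4.0, 16.8)
(np.float64(-2.0), np.float64(19.5), np.float64(8.0), 4.2, 1.1, 20.3)
(np.float6
[... 1933 characters left out ...]
2.0), 4.4, 26.4, 47.7)
(np.float64(20.0), np.float64(67.5), np.float64(42.0), 6.1, 17.4, 38.7)
(np.float64(14.0), np.float64(58.5), np.float64(37.0), 4.9, 12.4, 33.9)
(np.float64(8.0), np.float64(49.5), np.float64(31.0), 4.6, 8.6, 29.7)
(np.float64(2.0), np.float64(42.0), np.float64(26.0), 5.2, 5.7, 25.9)
(np.float64(-3.0), np.float64(34.5), np.float64(20.0), 4.6, 4.0, 22.3)
(np.float64(-3.0), np.float64(28.5), np.float64(14.0), 5.4, 4.0, 20.4)
(np.float64(-2.0), np.float64(19.5), np.float64(8.0), 4.2, 1.1, 16.1)
(np.float64(4.0), np.float64(13.5), np.float64(2.0), 10.0, 1.4, 20.2)
(np.float64(6.0), np.float64(10.5), np.float64(0.0), 8.0, 0.5, 18.0)
real	0m25.810s
user	0m24.937s
sys	0m0.264s
```

Run:
```python
from rows import *
rows([.628,.240,.20],down(-8))
import plan
for cm,cf in ((7,2),(6,2),(5.5,2),(5,2),(4.5,2)):
    r=plan.search(cm,cf,3,0,goal=(2,13.5,0))
    if r: break
print(cm,cf)
if r:
    for q in r[::4]+[r[-1]]: print([float(v) for v in q])
```

```text
n 10 dist 0.3873 rotvec [ 0.07 -0.28 -4.75] tool d mm [ -20.4 -386.7    1.6]
[[-2,-39,0],[-2,-39,0],[-1,-39,0],[-1,-39,0],[-1,-39,0],[0,-38,0],[0,-39,0],[0,-38,1],[1,-39,0],[1,-38,1]] [[0.0,-0.0,-0.5],[0.0,-0.0,-0.5],[0.0,-0.0,-0.5],[0.0,-0.0,-0.5],[0.0,-0.0,-0.5],[0.0,-0.0,-0.5],[0.0,-0.0,-0.5],[0.0,-0.0,-0.5],[0.0,-0.0,-0.5],[0.0,-0.0,-0.5]]
5 2
[0.0, 139.5, 20.0, 61.0, 109.0, 124.4]
[2.0, 133.5, 22.0, 53.0, 101.0, 117.4]
[3.0, 127.5, 23.0, 46.1, 94.1, 110.8]
[3.0, 121.5, 23.0, 40.1, 88.1, 104.8]
[4.0, 115.5, 23.0, 34.1, 82.1, 98.8]
[8.0, 109.5, 27.0, 24.3, 72.3, 90.6]
[12.0, 103.5, 31.0, 14.6, 62.6, 82.2]
[16.0, 97.5, 35.0, 8.5, 53.1, 73.6]
[20.0, 91.5, 39.0, 7.7, 43.7, 64.8]
[24.0, 85.5, 43.0, 5.6, 34.6, 55.9]
[25.0, 79.5, 44.0, 5.2, 27.8, 49.7]
[23.0, 73.5, 44.0, 5.7, 21.8, 44.1]
[19.0, 67.5, 44.0, 7.3, 15.8, 37.1]
[15.0, 61.5, 41.0, 6.4, 12.1, 33.4]
[11.0, 55.5, 37.0, 5.5, 9.4, 30.2]
[7.0, 49.5, 33.0, 5.4, 6.8, 26.9]
[3.0, 43.5, 29.0, 6.0, 4.4, 23.4]
[-1.0, 39.0, 25.0, 6.1, 3.6, 21.2]
[-4.0, 34.5, 21.0, 5.4, 3.0, 18.9]
[-4.0, 33.0, 17.0, 5.4, 5.5, 19.3]
[-4.0, 31.5, 13.0, 5.5, 8.0, 19.5]
[-4.0, 25.5, 9.0, 5.7, 6.1, 18.5]
[-3.0, 19.5, 5.0, 5.4, 4.3, 21.5]
[1.0, 15.0, 1.0, 13.0, 4.0, 28.2]
[2.0, 13.5, 0.0, 12.0, 3.5, 29.5]
```

```bash
python3 -m creep '{"fingers":[100,100,100,100,100,100,100,100,100,100,100,100],"translation":[[-2,-39,0],[-2,-39,0],[-1,-39,0],[-1,-39,0],[-1,-39,0],[0,-38,0],[0,-39,0],[0,-38,1],[1,-39,0],[1,-38,1],[0,0,0],[0,0,0]],"rotation":[[0,0,-0.5],[0,0,-0.5],[0,0,-0.5],[0,0,-0.5],[0,0,-0.5],[0,0,-0.5],[0,0,-0.5],[0,0,-0.5],[0,0,-0.5],[0,0,-0.5],[0,0,0],[0,0,0]]}'
python3 - <<'E'
from rows import *
import pickle
s=manip.read_state(); im=manip.read_camera('wrist'); cv2.imwrite('pics/w6.png',im[:,:,::-1]); print(s['time_s'],s['position'],np.degrees(s['eef_rot']))
pickle.dump(s,open('w6.pkl','wb'))
crop('pics/w6.png','pics/w6a.png',200,100,160,140,5)
E
```

```text
time_s: 7.95
position: [0.6253, 0.2423, 0.1945]
eef_rot: [3.14, 0.004, -0.132]
wrist_force: [0.1, -0.3, -0.6]
width: 0.0879
7.95 [0.62528313 0.24234163 0.19447262] [179.92077723   0.23501763  -7.55477243]
```

View pics/w6.png

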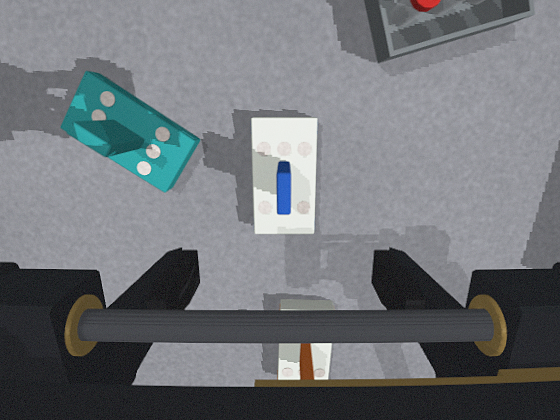

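View pics/w6a.png

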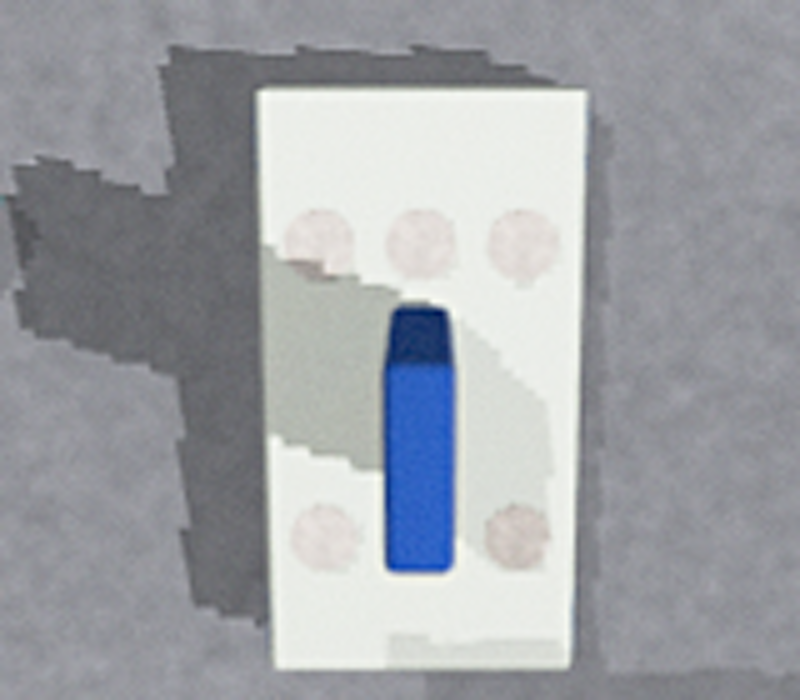

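Run:
```python
from fit import *
from rows import rows,down
import pickle
s=pickle.load(open('w6.pkl','rb')); w=cam('wrist',s)
a=lambda x,y: unc([(x,y)],200,100,5)[0]
M=[(.06,.032,.024),(.06,-.032,.024),(-.06,.032,.024),(-.06,-.032,.024),(.018,.006,.088),(.018,-.006,.088),(-.018,.006,.088),(-.018,-.006,.088)]
U=np.array([a(257,89),a(588,89),a(272,669),a(572,668),a(385,364),a(454,364),a(385,572),a(454,572)])
q,r=fit([(w,M,U)],[.63,.24,-.13]); print(q.round(4),np.degrees(q[2]).round(2),r.round(1).tolist())
q,r=fit([(w,M[:4],U[:4])],[.63,.24,-.13]); print(q.round(4),np.degrees(q[2]).round(2),r.round(1).tolist())
q,r=fit([(w,M[4:],U[4:])],[.63,.24,-.13]); print(q.round(4),np.degrees(q[2]).round(2),r.round(1).tolist())
```

```text
[ 0.6368  0.2425 -0.1322] -7.58 [[-0.6, -0.9], [0.1, -0.8], [-0.3, 0.5], [-0.0, 0.8], [-0.5, -0.5], [0.8, -0.5], [-0.2, 0.8], [0.5, 0.8]]
[ 0.6366  0.2423 -0.132 ] -7.57 [[-0.4, -0.7], [0.3, -0.6], [-0.1, 0.7], [0.2, 0.9]]
[ 0.6369  0.2426 -0.1323] -7.58 [[-0.6, -0.6], [0.6, -0.6], [-0.3, 0.7], [0.3, 0.7]]
```

```bash
python3 -m creep '{"fingers":[60,60,60,60,60,60,60,60],"translation":[[3,-1,24],[3,-1,24],[3,0,24],[2,0,24],[0,0,24],[0,0,20],[0,0,0],[0,0,0]],"rotation":[[0,0,0],[0,0,0],[0,0,0],[0,0,0],[0,0,0],[0,0,0],[0,0,0],[0,0,0]]}'
```

```text
time_s: 8.67
position: [0.6367, 0.2389, 0.0558]
eef_rot: [3.14, 0.004, -0.137]
wrist_force: [0.7, 0.2, 0.1]
width: 0.0529
```

```bash
python3 -m creep '{"fingers":[60,60,60],"translation":[[0.5,-3.5,6],[0,0,0],[0,0,0]],"rotation":[[0,-0.2,-0.2],[0,0,0],[0,0,0]]}'
python3 - <<'E'
from rows import *
s=manip.read_state(); im=manip.read_camera('wrist'); cv2.imwrite('pics/w7.png',im[:,:,::-1]); print(s['time_s'],s['position'],np.degrees(s['eef_rot']))
E
```

```text
time_s: 8.92
position: [0.6399, 0.2443, 0.053]
eef_rot: [-3.141, 0.002, -0.132]
wrist_force: [0.0, 0.4, 1.0]
width: 0.0531
8.9167 [0.63989767 0.24430105 0.05298182] [-1.79964087e+02  9.54630167e-02 -7.56662165e+00]
```

View pics/w7.png

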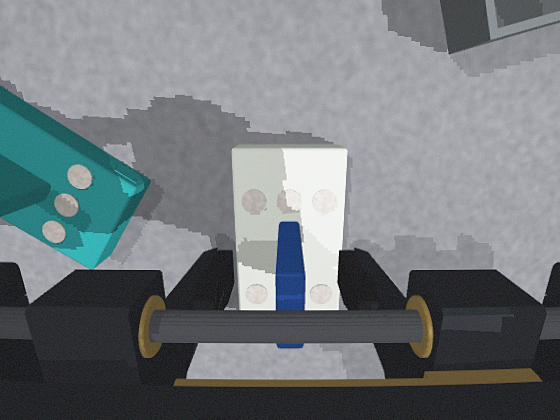

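```bash
python3 -m creep '{"fingers":[60,60,60,0,0,0,0,0,0,0],"translation":[[0,0,0],[-1,1,0],[0,0,0],[0,0,0],[0,0,0],[0,0,0],[0,0,0],[0,0,0],[0,0,0],[0,0,0]],"rotation":[[0,0,0],[0,0,0],[0,0,0],[0,0,0],[0,0,0],[0,0,0],[0,0,0],[0,0,0],[0,0,0],[0,0,0]]}' 60
```

```text
time_s: 9.8
position: [0.6378, 0.2432, 0.0516]
eef_rot: [3.141, 0.004, -0.132]
wrist_force: [0.2, 0.5, -2.4]
width: 0.0119
```

```bash
cat > ins.py <<'E'
from rows import *
BAY=np.array([.5385,-.1745]); YAW=-12.75; A,Bb=.001,.0516
def pose(X,Z,T,Y=-32,a=A,b=Bb):
    t=np.radians(T); c,s=np.cos(t),np.sin(t); x=X/1000+a*c-b*s; z=Z/1000+a*s+b*c
    y=np.radians(YAW); w=BAY+np.array([[np.cos(y),-np.sin(y)],[np.sin(y),np.cos(y)]])@[x,Y/1000]
    return np.array([w[0],w[1],z]),down(YAW,T)
def cass(a=A,b=Bb):
    s=manip.read_state(); Rc=Rm(s['eef_rot']); p=s['position']-a*Rc[:,0]-(-b)*(-1)*(-Rc[:,2])*(-1) if False else s['position']-a*Rc[:,0]+b*Rc[:,2]
    y=np.radians(YAW); d=p[:2]-BAY; Rb=np.array([[np.cos(y),np.sin(y)],[-np.sin(y),np.cos(y)]])
    up=-Rc[:,2]; ub=Rb@up[:2]; ax=Rb@Rc[:2,0]
    print('t',round(s['time_s'],2),'cass bay xyz mm',(np.r_[Rb@d,p[2]]*1000).round(1),'tilt',np.degrees(np.arctan2(-ub[0],up[2])).round(2),'roll',np.degrees(np.arctan2(ub[1],up[2])).round(2),'yawerr',np.degrees(np.arctan2(ax[1],ax[0])).round(2),'F',s['wrist_force'].round(1),'M',s['ft_torque'].round(2),'w',round(s['width'],4))
E
python3 -m creep '{"fingers":[0,0,0,0,0,0,0],"translation":[[0,0,-5],[0,0,-15],[0,0,-30],[0,0,-35],[0,0,-35],[0,0,-20],[0,0,0]],"rotation":[[0,0,0],[0,0,0],[0,0,0],[0,0,0],[0,0,0],[0,0,0],[0,0,0]]}'
python3 - <<'E'
from ins import *
cass()
p,Rt=pose(2,145,0); rows(p,Rt)
sc=cam('scene'); print(onz(sc,[(360,242)],.04))
E
```

```text
time_s: 10.38
position: [0.6419, 0.2441, 0.2]
eef_rot: [-3.138, -0.008, -0.132]
wrist_force: [1.0, 0.1, -2.1]
width: 0.0114
t 10.38 cass bay xyz mm [  7.9 431.2 148.4] tilt 0.44 roll -0.26 yawerr 5.2 F [ 1.   0.1 -2.1] M [-0.02  0.09  0.03] w 0.0114
n 12 dist 0.4631 rotvec [-0.24 -0.45  5.2 ] tool d mm [-47.4 460.7   1.3]
[[-4,38,0],[-4,38,0],[-3,39,0],[-3,38,0],[-3,39,0],[-3,39,0],[-2,38,0],[-2,39,0],[-2,38,0],[-1,39,0],[-1,39,1],[-2,38,0]] [[-0.0,-0.0,0.4],[-0.0,-0.0,0.4],[-0.0,-0.0,0.4],[-0.0,-0.0,0.4],[-0.0,-0.0,0.4],[-0.0,-0.0,0.4],[-0.0,-0.0,0.4],[-0.0,-0.0,0.4],[-0.0,-0.0,0.4],[-0.0,-0.0,0.4],[-0.0,-0.0,0.4],[-0.0,-0.0,0.4]]
[[0.78944279 0.06916629 0.04      ]]
```

```bash
python3 -m creep '{"fingers":[0,0,0,0,0,0,0,0,0,0,0,0],"translation":[[-4,15,0],[-4,30,0],[-4,38,0],[-4,38,0],[-3,38,0],[-3,38,0],[-3,39,0],[-3,39,0],[-2,39,0],[-2,39,0],[-2,39,0],[-1,38,1]],"rotation":[[0,0,0.4],[0,0,0.4],[0,0,0.4],[0,0,0.4],[0,0,0.4],[0,0,0.4],[0,0,0.4],[0,0,0.4],[0,0,0.4],[0,0,0.4],[0,0,0.4],[0,0,0.4]]}'
python3 -m creep '{"fingers":[0,0,0,0],"translation":[[-1,25,0],[-1,6,0],[0,0,0],[0,0,0]],"rotation":[[0,0,0.4],[0,0,0],[0,0,0],[0,0,0]]}'
python3 - <<'E'
from ins import *
cass()
im=manip.read_camera('side'); cv2.imwrite('pics/d8.png',im[:,:,::-1])
cass()
p,Rt=pose(5,130,20); rows(p,Rt)
E
```

```text
time_s: 11.38
position: [0.5282, -0.1759, 0.1899]
eef_rot: [-3.141, 0.005, -0.216]
wrist_force: [0.0, 0.0, -2.9]
width: 0.0119
time_s: 11.72
position: [0.5206, -0.2036, 0.19]
eef_rot: [-3.141, 0.005, -0.223]
wrist_force: [0.1, 0.4, -1.9]
width: 0.0113
t 11.72 cass bay xyz mm [-12.3 -32.3 138.5] tilt -0.28 roll -0.05 yawerr -0.05 F [ 0.1  0.4 -1.9] M [ 0.05  0.09 -0.02] w 0.0113
t 11.77 cass bay xyz mm [-12.1 -31.6 138.6] tilt -0.27 roll -0.05 yawerr 0.02 F [ 0.2  0.6 -1.3] M [ 0.02  0.17 -0.02] w 0.0117
n 3 dist 0.0114 rotvec [-5.000e-02  2.027e+01  1.000e-02] tool d mm [-0.8  0.3 11.4]
[[0,0,4],[-1,0,4],[-1,0,3]] [[-0.0,6.8,0.0],[-0.0,6.8,0.0],[-0.0,6.8,0.0]]
```

View pics/d8.png

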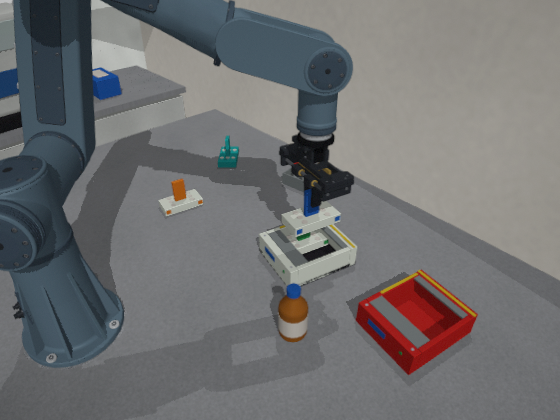

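```bash
python3 -m creep '{"fingers":[0,0,0,0,0,0,0],"translation":[[0,0,2],[0,0,3],[-1,0,3],[-1,0,3],[0,0,0],[0,0,0],[0,0,0]],"rotation":[[0,5,0],[0,5,0],[0,5,0],[0,5,0],[0,0,0],[0,0,0],[0,0,0]]}'
python3 - <<'E'
from ins import *
cass()
p,Rt=pose(12,103.5,31); rows(p,Rt,5)
E
```

```text
time_s: 12.35
position: [0.5216, -0.2039, 0.1806]
eef_rot: [3.141, -0.345, -0.221]
wrist_force: [0.4, -0.1, -1.8]
width: 0.0118
t 12.35 cass bay xyz mm [  6.5 -32.4 131.7] tilt 19.76 roll 0.02 yawerr 0.07 F [ 0.4 -0.1 -1.8] M [0.1  0.41 0.03] w 0.0118
n 5 dist 0.0326 rotvec [ 0.02 11.24  0.07] tool d mm [-14.5  -0.4  29.2]
[[-3,0,6],[-3,0,6],[-3,0,5],[-4,0,6],[-4,0,5]] [[0.0,2.2,0.0],[0.0,2.2,0.0],[0.0,2.2,0.0],[0.0,2.2,0.0],[0.0,2.2,0.0]]
```

```bash
python3 -m creep '{"fingers":[0,0,0,0,0,0,0],"translation":[[-3,0,6],[-3,0,6],[-3,0,5],[-4,0,6],[-4,0,5],[0,0,0],[0,0,0]],"rotation":[[0,2.2,0],[0,2.2,0],[0,2.2,0],[0,2.2,0],[0,2.4,0],[0,0,0],[0,0,0]]}'
python3 - <<'E'
from ins import *
cass()
im=manip.read_camera('side'); cv2.imwrite('pics/d9.png',im[:,:,::-1]); crop('pics/d9.png','pics/d9a.png',235,150,140,130,5)
im=manip.read_camera('wrist'); cv2.imwrite('pics/w9.png',im[:,:,::-1])
p,Rt=pose(20,91.5,39); rows(p,Rt,4)
E
```

```text
time_s: 12.93
position: [0.5173, -0.2033, 0.1472]
eef_rot: [-3.141, -0.539, -0.223]
wrist_force: [0.5, -0.6, -1.7]
width: 0.0115
t 12.93 cass bay xyz mm [ 11.3 -32.8 102.4] tilt 30.88 roll -0.04 yawerr -0.0 F [ 0.5 -0.6 -1.7] M [ 0.09  0.59 -0.03] w 0.0115
n 4 dist 0.0163 rotvec [0.04 7.98 0.05] tool d mm [-6.9 -1.4 14.7]
[[-2,0,4],[-2,0,4],[-2,-1,3],[-2,0,3]] [[0.0,2.0,0.0],[0.0,2.0,0.0],[0.0,2.0,0.0],[0.0,2.0,0.0]]
```

View pics/d9a.png

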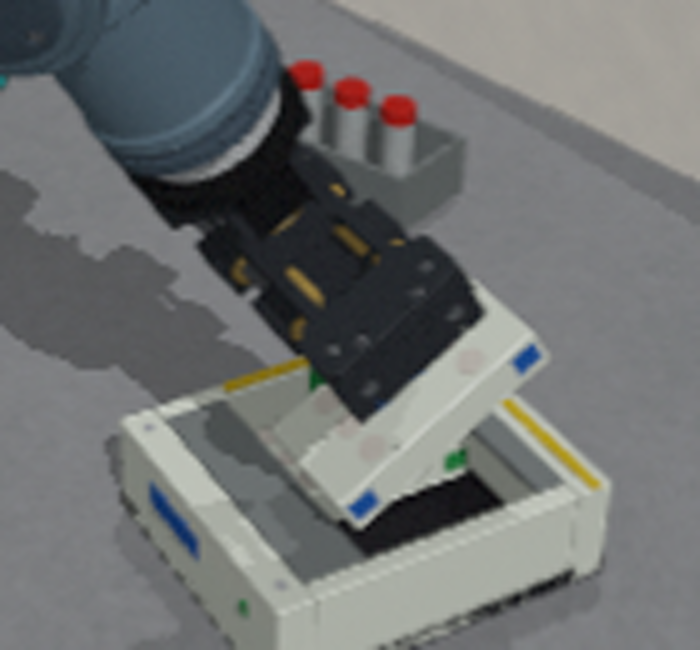

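View pics/w9.png

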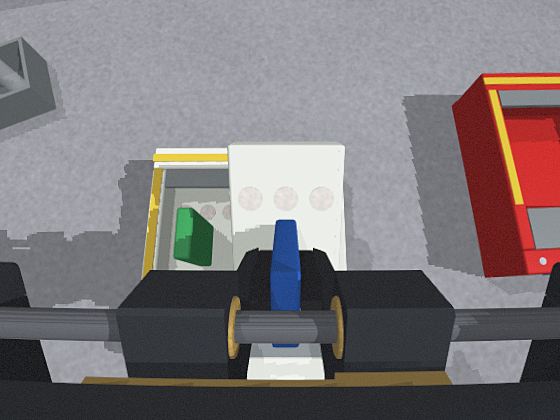

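```bash
python3 -m creep '{"fingers":[0,0,0,0,0,0],"translation":[[-2,0,4],[-2,0,4],[-2,-1,3],[-2,0,3],[0,0,0],[0,0,0]],"rotation":[[0,2,0],[0,2,0],[0,2,0],[0,2,0],[0,0,0],[0,0,0]]}'
python3 - <<'E'
from ins import *
cass()
p,Rt=pose(24.5,82,43.5); rows(p,Rt,4)
E
```

```text
time_s: 13.53
position: [0.5186, -0.2029, 0.1314]
eef_rot: [-3.141, -0.68, -0.223]
wrist_force: [0.4, -0.5, -2.0]
width: 0.0113
t 13.53 cass bay xyz mm [ 18.5 -32.1  90.6] tilt 38.95 roll -0.0 yawerr -0.01 F [ 0.4 -0.5 -2. ] M [0.15 0.67 0.02] w 0.0113
n 4 dist 0.0116 rotvec [-0.    4.55 -0.01] tool d mm [-4.9 -0.1 10.6]
[[-1,0,3],[-1,0,2],[-2,0,3],[-1,0,2]] [[-0.0,1.1,-0.0],[-0.0,1.1,-0.0],[-0.0,1.1,-0.0],[-0.0,1.1,-0.0]]
```

```bash
python3 -m creep '{"fingers":[0,0,0,0,0,0],"translation":[[-1,0,3],[-1,0,2],[-1,0,3],[-1,0,2],[0,0,0],[0,0,0]],"rotation":[[0,1.2,0],[0,1.2,0],[0,1.1,0],[0,1.1,0],[0,0,0],[0,0,0]]}'
python3 - <<'E'
from ins import *
import plan
cass()
for q in ((24.5,82,43.5),(24,79,44),(23,73.5,44)): print(plan.clear(*[np.array(float(v)) for v in q]))
p,Rt=pose(23,73.5,44); rows(p,Rt,3)
im=manip.read_camera('side'); cv2.imwrite('pics/d10.png',im[:,:,::-1]); crop('pics/d10.png','pics/d10a.png',235,170,140,110,5)
E
```

```text
time_s: 14.03
position: [0.5222, -0.2038, 0.1215]
eef_rot: [3.141, -0.761, -0.222]
wrist_force: [0.4, 0.7, -2.9]
width: 0.0118
t 14.03 cass bay xyz mm [ 25.4 -32.2  83.4] tilt 43.59 roll 0.01 yawerr 0.03 F [ 0.4  0.7 -2.9] M [ 0.19  0.73 -0.02] w 0.0118
(np.float64(4.45702792261266), np.float64(30.69872545837478), np.float64(52.008463642289314))
(np.float64(4.16781108866499), np.float64(27.320497772460143), np.float64(48.63108957142458))
(np.float64(5.73635123231313), np.float64(21.820497772460158), np.float64(44.08561216344948))
n 3 dist 0.0105 rotvec [0.01 0.41 0.02] tool d mm [-9.  -0.2  5.5]
[[-3,0,2],[-3,0,2],[-3,0,1]] [[0.0,0.1,0.0],[0.0,0.1,0.0],[0.0,0.1,0.0]]
```

View pics/d10a.png

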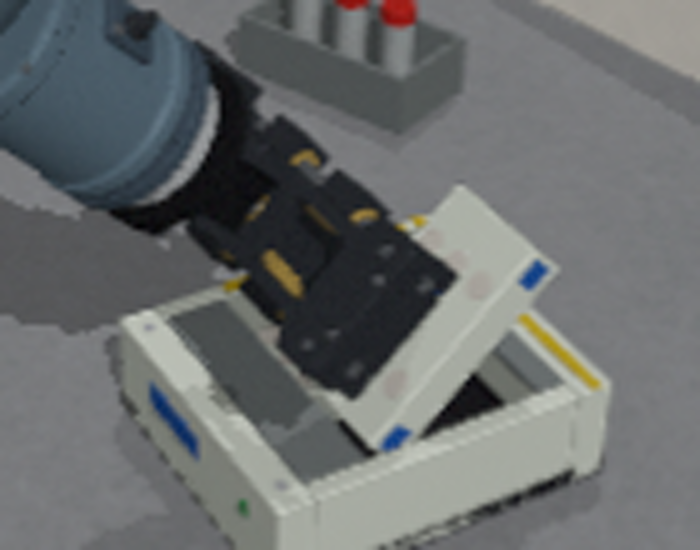

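```bash
python3 -m creep '{"fingers":[0,0,0,0,0,0],"translation":[[-2,0,2.5],[-3,0,1.5],[-3,0,1],[-1,0,0.5],[0,0,0],[0,0,0]],"rotation":[[0,0.1,0],[0,0.1,0],[0,0.1,0],[0,0.1,0],[0,0,0],[0,0,0]]}'
python3 - <<'E'
from ins import *
cass()
p,Rt=pose(19,67.5,44); rows(p,Rt,3)
E
```

```text
time_s: 14.58
position: [0.5192, -0.2031, 0.1111]
eef_rot: [3.141, -0.768, -0.222]
wrist_force: [0.2, -0.0, -2.7]
width: 0.0115
t 14.58 cass bay xyz mm [ 22.7 -32.2  73.3] tilt 44.02 roll 0.04 yawerr 0.03 F [ 0.2 -0.  -2.7] M [ 0.2   0.69 -0.02] w 0.0115
n 3 dist 0.0068 rotvec [ 0.03 -0.02  0.02] tool d mm [-6.6 -0.2  1.6]
[[-2,0,1],[-2,0,0],[-3,0,1]] [[0.0,-0.0,0.0],[0.0,-0.0,0.0],[0.0,-0.0,0.0]]
```

```bash
python3 -m creep '{"fingers":[0,0,0,0,0],"translation":[[-2,0,1],[-2,0,0],[-2,0,1],[0,0,0],[0,0,0]],"rotation":[[0,0,0],[0,0,0],[0,0,0],[0,0,0],[0,0,0]]}'
python3 - <<'E'
from ins import *
cass()
p,Rt=pose(15,61.5,41); rows(p,Rt,3)
E
```

```text
time_s: 15.0
position: [0.5158, -0.2021, 0.1047]
eef_rot: [-3.142, -0.767, -0.223]
wrist_force: [0.1, 0.6, -1.7]
width: 0.0116
t 15.0 cass bay xyz mm [ 19.1 -31.9  66.8] tilt 43.97 roll 0.03 yawerr -0.03 F [ 0.1  0.6 -1.7] M [0.18 0.8  0.02] w 0.0116
n 3 dist 0.0041 rotvec [ 0.02 -2.97 -0.02] tool d mm [-4.   0.1  1.1]
[[-1,0,0],[-1,0,1],[-2,0,0]] [[0.0,-1.0,-0.0],[0.0,-1.0,-0.0],[0.0,-1.0,-0.0]]
```

```bash
python3 -m creep '{"fingers":[0,0,0,0,0],"translation":[[-1,0,0],[-1,0,1],[-2,0,0],[0,0,0],[0,0,0]],"rotation":[[0,-1,0],[0,-1,0],[0,-1,0],[0,0,0],[0,0,0]]}'
python3 - <<'E'
from ins import *
cass()
im=manip.read_camera('side'); cv2.imwrite('pics/d11.png',im[:,:,::-1]); crop('pics/d11.png','pics/d11a.png',235,170,140,110,5)
p,Rt=pose(7,49.5,33); rows(p,Rt,6)
E
```

```text
time_s: 15.42
position: [0.514, -0.2017, 0.1017]
eef_rot: [3.141, -0.716, -0.222]
wrist_force: [-0.0, -0.0, -2.5]
width: 0.0116
t 15.42 cass bay xyz mm [ 15.2 -31.9  62.1] tilt 41.04 roll 0.02 yawerr 0.04 F [-0.  -0.  -2.5] M [0.09 0.76 0.02] w 0.0116
n 6 dist 0.0086 rotvec [ 0.01 -8.03  0.01] tool d mm [-7.1  0.1  4.8]
[[-1,0,1],[-1,0,1],[-1,0,1],[-1,0,1],[-1,0,1],[-2,0,0]] [[0.0,-1.3,0.0],[0.0,-1.3,0.0],[0.0,-1.3,0.0],[0.0,-1.3,0.0],[0.0,-1.3,0.0],[0.0,-1.3,0.0]]
```

View pics/d11a.png

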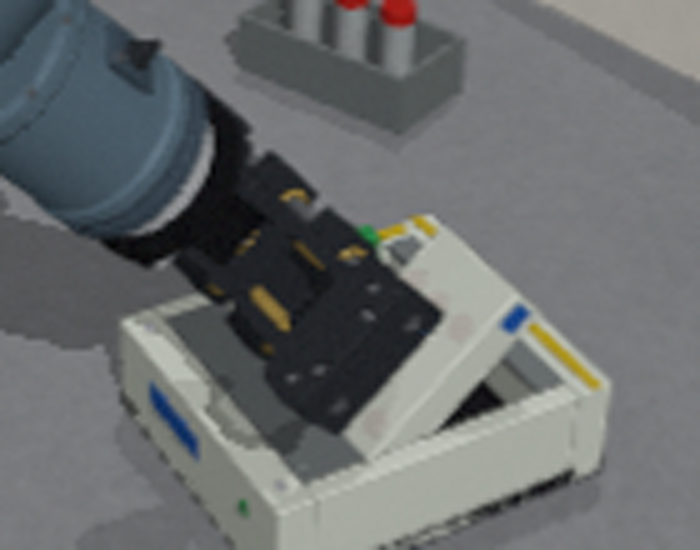

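```bash
python3 -m creep '{"fingers":[0,0,0,0,0,0,0,0],"translation":[[-1,0,1],[-1,0,1],[-1,0,1],[-1,0,1],[-1,0,1],[-2,0,0],[0,0,0],[0,0,0]],"rotation":[[0,-1.3,0],[0,-1.3,0],[0,-1.3,0],[0,-1.4,0],[0,-1.4,0],[0,-1.4,0],[0,0,0],[0,0,0]]}'
python3 - <<'E'
from ins import *
cass()
p,Rt=pose(-1,39,25); rows(p,Rt,6)
E
```

```text
time_s: 16.13
position: [0.5116, -0.2009, 0.0934]
eef_rot: [-3.142, -0.575, -0.222]
wrist_force: [-0.7, -0.2, -2.3]
width: 0.0115
t 16.13 cass bay xyz mm [  6.8 -31.7  49.5] tilt 32.95 roll -0.02 yawerr 0.02 F [-0.7 -0.2 -2.3] M [0.17 0.63 0.04] w 0.0115
n 6 dist 0.0073 rotvec [-0.01 -7.95  0.02] tool d mm [-5.1  0.3  5.2]
[[-1,0,1],[-1,0,1],[-1,0,1],[-1,0,1],[0,0,1],[-1,0,0]] [[-0.0,-1.3,0.0],[-0.0,-1.3,0.0],[-0.0,-1.3,0.0],[-0.0,-1.3,0.0],[-0.0,-1.3,0.0],[-0.0,-1.3,0.0]]
```

```bash
python3 -m creep '{"fingers":[0,0,0,0,0,0,0,0],"translation":[[-1,0,1],[-1,0,1],[-1,0,1],[-1,0,1],[0,0,1],[-1,0,0],[0,0,0],[0,0,0]],"rotation":[[0,-1.3,0],[0,-1.3,0],[0,-1.3,0],[0,-1.3,0],[0,-1.4,0],[0,-1.4,0],[0,0,0],[0,0,0]]}'
python3 - <<'E'
from ins import *
cass()
im=manip.read_camera('side'); cv2.imwrite('pics/d12.png',im[:,:,::-1]); crop('pics/d12.png','pics/d12a.png',235,170,140,110,5)
p,Rt=pose(-4,34.5,21); rows(p,Rt,4)
E
```

```text
time_s: 16.8
position: [0.5097, -0.2004, 0.0864]
eef_rot: [-3.141, -0.436, -0.222]
wrist_force: [-0.3, -0.1, -1.6]
width: 0.0112
t 16.8 cass bay xyz mm [ -1.5 -31.6  39.2] tilt 24.96 roll -0.03 yawerr 0.01 F [-0.3 -0.1 -1.6] M [0.06 0.53 0.03] w 0.0112
n 4 dist 0.0034 rotvec [-0.03 -3.94 -0.01] tool d mm [-0.4  0.3  3.4]
[[0,0,1],[0,0,1],[0,0,1],[0,0,0]] [[-0.0,-1.0,-0.0],[-0.0,-1.0,-0.0],[-0.0,-1.0,-0.0],[-0.0,-1.0,-0.0]]
```

View pics/d12a.png

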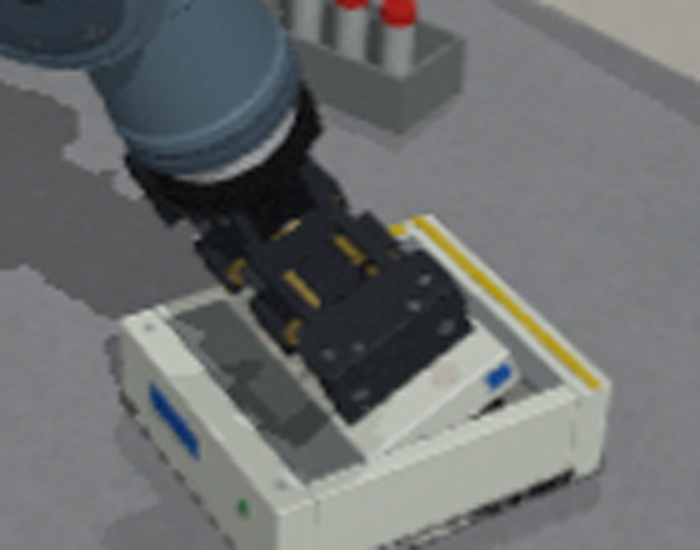

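```bash
python3 -m creep '{"fingers":[0,0,0,0,0,0],"translation":[[-0.5,0,1],[0,0,1],[0,0,1],[0,0,0.5],[0,0,0],[0,0,0]],"rotation":[[0,-1,0],[0,-1,0],[0,-1,0],[0,-1,0],[0,0,0],[0,0,0]]}'
python3 - <<'E'
from ins import *
cass()
p,Rt=pose(-4.5,31.5,13); rows(p,Rt,6)
E
```

```text
time_s: 17.35
position: [0.5105, -0.2007, 0.0829]
eef_rot: [-3.141, -0.365, -0.223]
wrist_force: [0.9, -0.3, -1.7]
width: 0.0116
t 17.35 cass bay xyz mm [ -4.  -31.7  34.4] tilt 20.94 roll -0.02 yawerr -0.0 F [ 0.9 -0.3 -1.7] M [0.13 0.44 0.02] w 0.0116
n 6 dist 0.0065 rotvec [-0.01 -7.94 -0.  ] tool d mm [5.7 0.2 3.2]
[[1,0,1],[1,0,0],[1,0,0],[1,0,1],[1,0,0],[1,0,1]] [[-0.0,-1.3,-0.0],[-0.0,-1.3,-0.0],[-0.0,-1.3,-0.0],[-0.0,-1.3,-0.0],[-0.0,-1.3,-0.0],[-0.0,-1.3,-0.0]]
```

```bash
python3 -m creep '{"fingers":[0,0,0,0,0,0,0,0],"translation":[[1,0,0.5],[1,0,0.5],[1,0,0.5],[1,0,0.5],[0.8,0,0.5],[0.8,0,0.5],[0,0,0],[0,0,0]],"rotation":[[0,-1.3,0],[0,-1.3,0],[0,-1.3,0],[0,-1.3,0],[0,-1.4,0],[0,-1.4,0],[0,0,0],[0,0,0]]}'
python3 - <<'E'
from ins import *
cass()
im=manip.read_camera('side'); cv2.imwrite('pics/d13.png',im[:,:,::-1]); crop('pics/d13.png','pics/d13a.png',235,170,140,110,5)
im=manip.read_camera('wrist'); cv2.imwrite('pics/w13.png',im[:,:,::-1])
p,Rt=pose(-4,25.5,9); rows(p,Rt,4)
E
```

```text
time_s: 18.02
position: [0.5167, -0.2022, 0.0818]
eef_rot: [-3.141, -0.226, -0.222]
wrist_force: [-0.4, 0.2, -3.2]
width: 0.0118
t 18.02 cass bay xyz mm [ -4.6 -31.8  31.3] tilt 12.96 roll -0.02 yawerr 0.0 F [-0.4  0.2 -3.2] M [0.07 0.33 0.02] w 0.0118
n 4 dist 0.0068 rotvec [-0.02 -3.91 -0.01] tool d mm [3.4 0.3 5.9]
[[1,0,1],[1,0,2],[1,0,1],[1,0,2]] [[-0.0,-1.0,-0.0],[-0.0,-1.0,-0.0],[-0.0,-1.0,-0.0],[-0.0,-1.0,-0.0]]
```

View pics/d13a.png

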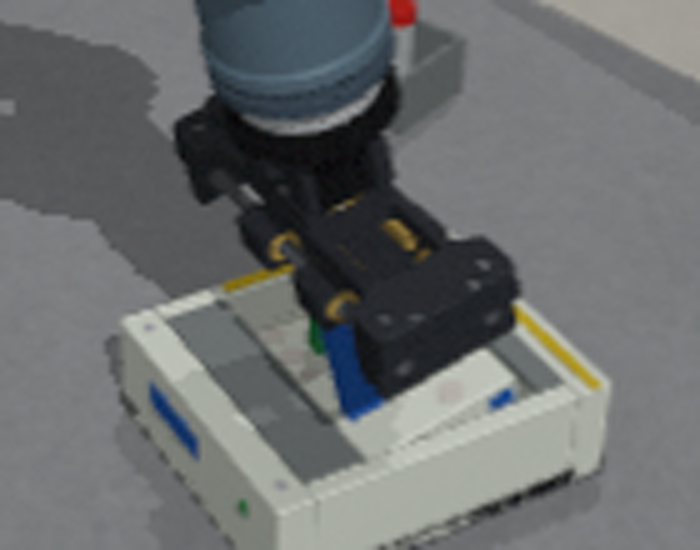

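View pics/w13.png

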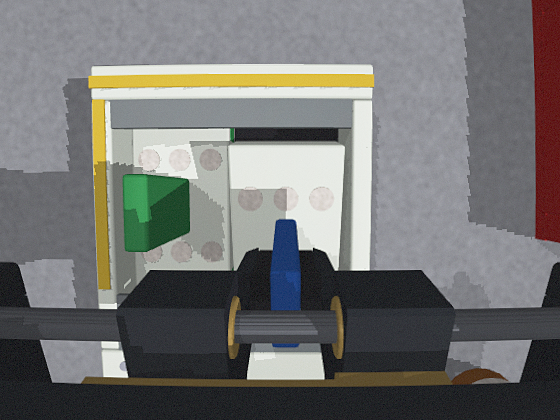

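```bash
python3 -m creep '{"fingers":[0,0,0,0,0,0],"translation":[[1,0,1],[1,0,2],[0.5,0,1],[0.5,0,2],[0,0,0],[0,0,0]],"rotation":[[0,-1,0],[0,-1,0],[0,-1,0],[0,-1,0],[0,0,0],[0,0,0]]}'
python3 - <<'E'
from ins import *
import plan
cass()
for q in ((-4,25.5,9),(-4,22,7),(-4,19.5,5),(-2,17,3),(1,15,1)): print(plan.clear(*[np.array(float(v)) for v in q])[:2])
p,Rt=pose(-3.5,19.5,5); rows(p,Rt,4)
E
```

```text
time_s: 18.62
position: [0.5209, -0.2032, 0.0765]
eef_rot: [3.141, -0.155, -0.222]
wrist_force: [0.0, 0.1, -1.9]
width: 0.0117
t 18.62 cass bay xyz mm [ -3.8 -31.9  25.3] tilt 8.88 roll 0.01 yawerr 0.01 F [ 0.   0.1 -1.9] M [0.05 0.32 0.01] w 0.0117
(np.float64(5.6950593705451205), np.float64(6.113932097586137))
(np.float64(5.4376803907266815), np.float64(4.6878393956911495))
(np.float64(5.361982680938613), np.float64(4.270655435140505))
(np.float64(9.892733791313598), np.float64(3.859842625423374))
(np.float64(13.009138290616526), np.float64(3.9528556137629884))
n 4 dist 0.0067 rotvec [ 0.01 -3.88  0.01] tool d mm [2.9 0.1 6. ]
[[1,0,1],[1,0,2],[1,0,1],[0,0,2]] [[0.0,-1.0,0.0],[0.0,-1.0,0.0],[0.0,-1.0,0.0],[0.0,-1.0,0.0]]
```

```bash
python3 -m creep '{"fingers":[0,0,0,0,0,0],"translation":[[1,0,1],[1,0,2],[1,0,1],[0,0,2],[0,0,0],[0,0,0]],"rotation":[[0,-1,0],[0,-1,0],[0,-1,0],[0,-1,0],[0,0,0],[0,0,0]]}'
python3 - <<'E'
from ins import *
cass()
p,Rt=pose(2,14.5,0); rows(p,Rt,5)
E
```

```text
time_s: 19.12
position: [0.5245, -0.204, 0.0709]
eef_rot: [3.141, -0.085, -0.222]
wrist_force: [0.7, -0.9, -2.8]
width: 0.0116
t 19.12 cass bay xyz mm [ -3.8 -31.9  19.4] tilt 4.88 roll 0.01 yawerr 0.0 F [ 0.7 -0.9 -2.8] M [-0.01  0.24 -0.05] w 0.0116
n 5 dist 0.0113 rotvec [ 0.01 -4.88  0.  ] tool d mm [9.7 0.1 5.7]
[[2,0,1],[2,0,1],[2,0,1],[2,0,1],[2,0,1]] [[0.0,-1.0,0.0],[0.0,-1.0,0.0],[0.0,-1.0,0.0],[0.0,-1.0,0.0],[0.0,-1.0,0.0]]
```

```bash
python3 -m creep '{"fingers":[0,0,0,0,0,0,0],"translation":[[2,0,1],[2,0,1],[2,0,1],[2,0,1],[2,0,1],[0,0,0],[0,0,0]],"rotation":[[0,-1,0],[0,-1,0],[0,-1,0],[0,-1,0],[0,-0.9,0],[0,0,0],[0,0,0]]}'
python3 - <<'E'
from ins import *
cass()
im=manip.read_camera('wrist'); cv2.imwrite('pics/w14.png',im[:,:,::-1])
E
```

```text
time_s: 19.7
position: [0.5345, -0.2063, 0.0664]
eef_rot: [3.141, 0.0, -0.223]
wrist_force: [0.0, 0.3, -2.3]
width: 0.0115
t 19.7 cass bay xyz mm [  2.1 -32.   14.8] tilt -0.02 roll 0.01 yawerr -0.0 F [ 0.   0.3 -2.3] M [0.03 0.2  0.03] w 0.0115
```

View pics/w14.png

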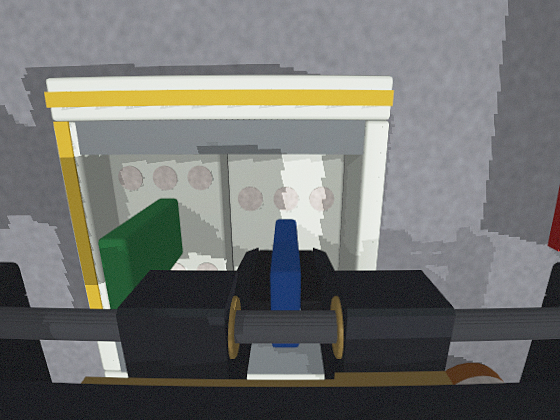

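```bash
python3 -m creep '{"fingers":[0,0,0,0,0,0],"translation":[[0,0,1],[0,0,1],[0,0,1],[0,0,0.5],[0,0,0],[0,0,0]],"rotation":[[0,0,0],[0,0,0],[0,0,0],[0,0,0],[0,0,0],[0,0,0]]}'
python3 -m creep '{"fingers":[0,0,0],"translation":[[0,0,0.7],[0,0,0],[0,0,0]],"rotation":[[0,0,0],[0,0,0],[0,0,0]]}'
python3 -m creep '{"fingers":[0,0,0],"translation":[[0,0,0.7],[0,0,0],[0,0,0]],"rotation":[[0,0,0],[0,0,0],[0,0,0]]}'
```

```text
time_s: 20.25
position: [0.5342, -0.2063, 0.0631]
eef_rot: [3.141, 0.0, -0.223]
wrist_force: [-0.7, -0.3, -3.0]
width: 0.0118
time_s: 20.5
position: [0.5343, -0.2063, 0.0625]
eef_rot: [3.141, -0.0, -0.223]
wrist_force: [-1.1, 0.2, -2.4]
width: 0.0117
time_s: 20.75
position: [0.5342, -0.2064, 0.0617]
eef_rot: [3.141, 0.0, -0.223]
wrist_force: [0.7, 0.9, -1.8]
width: 0.0117
```

```bash
python3 -m creep '{"fingers":[0,0,0],"translation":[[0,0,0.5],[0,0,0],[0,0,0]],"rotation":[[0,0,0],[0,0,0],[0,0,0]]}'
python3 -m creep '{"fingers":[0,0,0],"translation":[[0,0,0.5],[0,0,0],[0,0,0]],"rotation":[[0,0,0],[0,0,0],[0,0,0]]}'
```

```text
time_s: 21.0
position: [0.5344, -0.2065, 0.0615]
eef_rot: [3.141, -0.0, -0.223]
wrist_force: [0.2, 0.0, -0.3]
width: 0.0117
time_s: 21.25
position: [0.5345, -0.2066, 0.0614]
eef_rot: [3.141, -0.0, -0.223]
wrist_force: [-2.0, 0.4, 5.4]
width: 0.0113
```

```bash
python3 -m creep '{"fingers":[0,0,0,0,0,0,0],"translation":[[2,0,-0.3],[2,0,0],[2,0,0],[2,0,0],[1,0,0],[0,0,0],[0,0,0]],"rotation":[[0,0,0],[0,0,0],[0,0,0],[0,0,0],[0,0,0],[0,0,0],[0,0,0]]}'
python3 -m creep '{"fingers":[0,0,0],"translation":[[1,0,0],[1,0,0],[0,0,0]],"rotation":[[0,0,0],[0,0,0],[0,0,0]]}'
python3 -c "
from ins import *
cass()"
```

```text
time_s: 21.83
position: [0.5428, -0.2083, 0.0614]
eef_rot: [3.141, 0.001, -0.223]
wrist_force: [-4.1, 1.6, 6.6]
width: 0.0114
time_s: 22.08
position: [0.5446, -0.2087, 0.0614]
eef_rot: [3.141, 0.001, -0.223]
wrist_force: [-5.0, 1.8, 7.1]
width: 0.0118
t 22.08 cass bay xyz mm [ 12.4 -32.    9.8] tilt -0.07 roll 0.01 yawerr -0.0 F [-5.   1.8  7.1] M [0.34 0.92 0.02] w 0.0118
```

```bash
python3 -m creep '{"fingers":[0,0,0,0,0],"translation":[[0,0,-0.5],[0,-1,0],[0,-1,0],[0,-1,0],[0,0,0]],"rotation":[[0,0,0],[0,0,0],[0,0,0],[0,0,0],[0,0,0]]}'
python3 -m creep '{"fingers":[0,0,0],"translation":[[1,0,0],[0,0,0],[0,0,0]],"rotation":[[0,0,0],[0,0,0],[0,0,0]]}'
python3 -m creep '{"fingers":[0,0,0],"translation":[[1,0,0],[0,0,0],[0,0,0]],"rotation":[[0,0,0],[0,0,0],[0,0,0]]}'
python3 -c "
from ins import *
cass()
im=manip.read_camera('wrist'); cv2.imwrite('pics/w15.png',im[:,:,::-1])"
```

```text
time_s: 22.5
position: [0.5459, -0.2058, 0.0615]
eef_rot: [3.141, -0.001, -0.223]
wrist_force: [-0.0, -1.3, -0.2]
width: 0.0121
time_s: 22.75
position: [0.5465, -0.2059, 0.0615]
eef_rot: [-3.142, 0.0, -0.223]
wrist_force: [-2.4, 0.3, 0.6]
width: 0.0113
time_s: 23.0
position: [0.5475, -0.2061, 0.0614]
eef_rot: [-3.142, 0.0, -0.223]
wrist_force: [-1.9, 0.8, 0.9]
width: 0.0119
t 23.0 cass bay xyz mm [ 14.7 -28.8   9.8] tilt -0.02 roll -0.0 yawerr -0.02 F [-1.9  0.8  0.9] M [0.19 0.52 0.1 ] w 0.0119
```

View pics/w15.png

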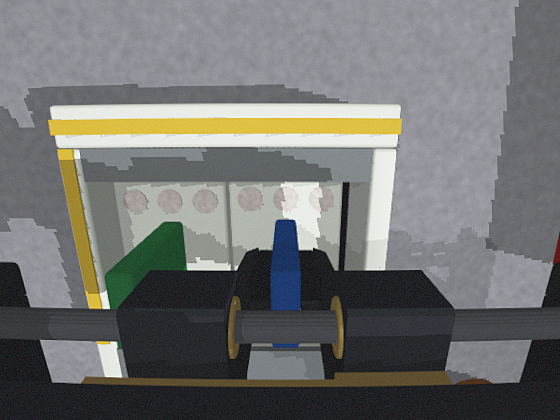

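```bash
python3 -m creep '{"fingers":[0,0,0],"translation":[[1,0,0],[0,0,0],[0,0,0]],"rotation":[[0,0,0],[0,0,0],[0,0,0]]}'
python3 -m creep '{"fingers":[0,0,0],"translation":[[1,-0.5,0],[0,0,0],[0,0,0]],"rotation":[[0,0,0],[0,0,0],[0,0,0]]}'
python3 -m creep '{"fingers":[0,0,0],"translation":[[0.5,-0.5,0],[0,0,0],[0,0,0]],"rotation":[[0,0,0],[0,0,0],[0,0,0]]}'
python3 -c "
from ins import *
cass()"
```

```text
time_s: 23.3
position: [0.5482, -0.2062, 0.0614]
eef_rot: [-3.141, 0.001, -0.223]
wrist_force: [-2.7, 1.4, 3.0]
width: 0.0113
time_s: 23.55
position: [0.5483, -0.2061, 0.0614]
eef_rot: [3.141, 0.003, -0.223]
wrist_force: [-7.9, 0.4, 5.5]
width: 0.0111
time_s: 23.8
position: [0.5483, -0.2061, 0.0615]
eef_rot: [3.141, 0.004, -0.223]
wrist_force: [-11.4, 0.7, 7.6]
width: 0.0113
t 23.8 cass bay xyz mm [ 15.3 -28.7   9.9] tilt -0.24 roll 0.05 yawerr -0.01 F [-11.4   0.7   7.6] M [ 0.05  1.93 -0.05] w 0.0113
```

```bash
python3 -m creep '{"fingers":[0,0,0,0,0],"translation":[[-0.7,0,0],[-0.7,0,-0.2],[0,-0.5,0],[0,0,0],[0,0,0]],"rotation":[[0,0,0],[0,0,0],[0,0,0],[0,0,0],[0,0,0]]}'
python3 -c "
from ins import *
cass()
im=manip.read_camera('wrist'); cv2.imwrite('pics/w16.png',im[:,:,::-1])
crop('pics/w16.png','pics/w16a.png',60,120,340,160,2)"
```

```text
time_s: 24.22
position: [0.5484, -0.2057, 0.0616]
eef_rot: [3.14, 0.001, -0.223]
wrist_force: [-6.5, -2.5, 2.2]
width: 0.0117
t 24.22 cass bay xyz mm [ 15.5 -28.3  10. ] tilt -0.06 roll 0.08 yawerr -0.01 F [-6.5 -2.5  2.2] M [-0.38  1.15 -0.09] w 0.0117
```

View pics/w16a.png

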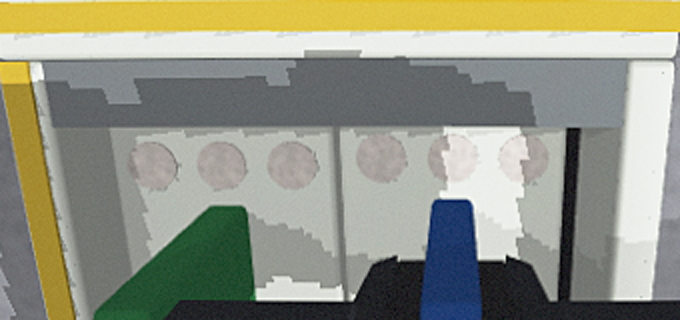

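```bash
python3 -m creep '{"fingers":[0,0,15,20,26,32,32,32],"translation":[[-0.5,0.3,0],[0,0,0],[0,0,0],[0,0,0],[0,0,0],[0,0,0],[0,0,0],[0,0,0]],"rotation":[[0,0,0],[0,0,0],[0,0,0],[0,0,0],[0,0,0],[0,0,0],[0,0,0],[0,0,0]]}'
python3 -m creep '{"fingers":[32,32,32,32,60,60],"translation":[[0,0,-10],[0,0,-25],[0,0,-35],[0,0,-35],[0,0,-30],[0,0,0]],"rotation":[[0,0,0],[0,0,0],[0,0,0],[0,0,0],[0,0,0],[0,0,0]]}'
python3 - <<'E'
from rows import *
import pickle
manip.read_camera('side')
s=manip.read_state(); im=manip.read_camera('wrist'); cv2.imwrite('pics/w17.png',im[:,:,::-1]); print(s['time_s'],s['position'],np.degrees(s['eef_rot']),s['wrist_force'])
pickle.dump(s,open('w17.pkl','wb'))
crop('pics/w17.png','pics/w17a.png',160,100,200,150,4)
crop('pics/w17.png','pics/w17b.png',160,160,200,140,4)
im=manip.read_camera('side'); cv2.imwrite('pics/d17.png',im[:,:,::-1]); crop('pics/d17.png','pics/d17a.png',235,170,140,120,5)
E
```

```text
time_s: 24.93
position: [0.5487, -0.2052, 0.0619]
eef_rot: [3.141, -0.001, -0.223]
wrist_force: [-0.2, 0.2, -0.1]
width: 0.0279
time_s: 25.43
position: [0.552, -0.2072, 0.2053]
eef_rot: [3.137, -0.012, -0.222]
wrist_force: [0.9, -0.1, 1.0]
width: 0.0396
25.4833 [ 0.55084911 -0.20656774  0.20205727] [179.81439101  -0.4927011  -12.75807485] [-0.42927512 -0.94345431  0.02417536]
```

View pics/w17.png

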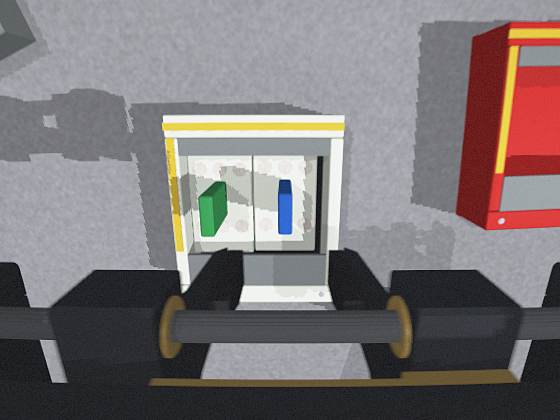

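View pics/d17a.png

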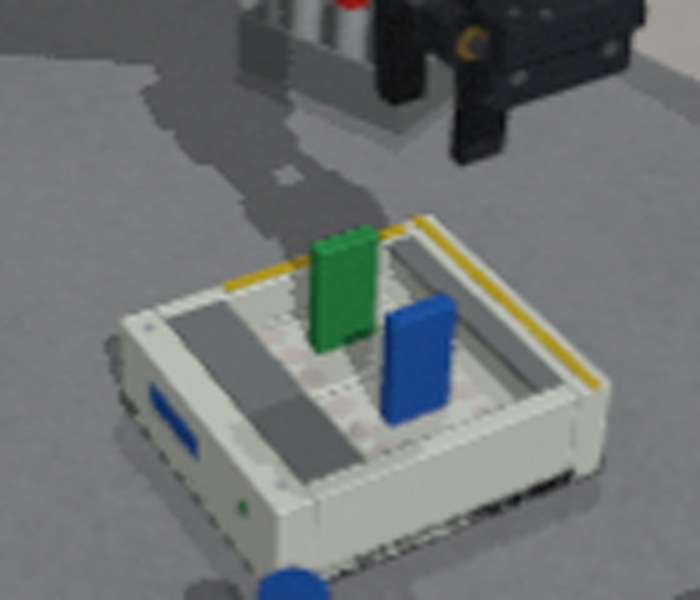

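View pics/w17b.png

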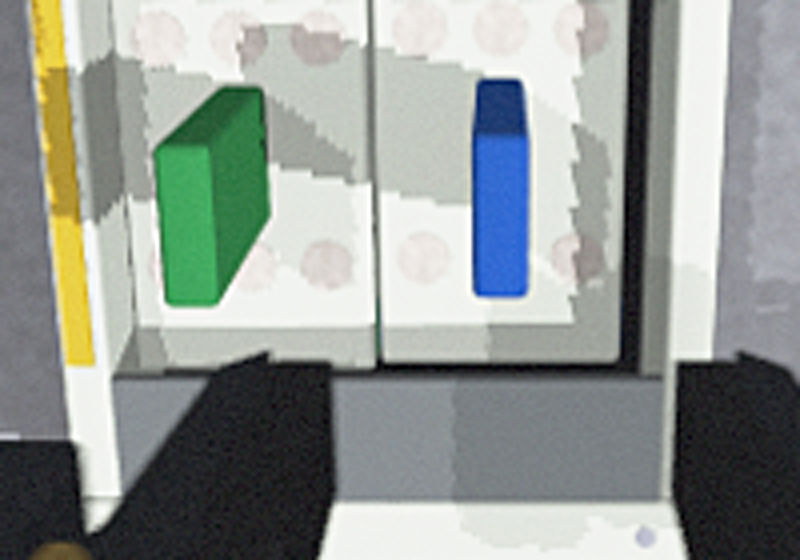

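View pics/w17a.png

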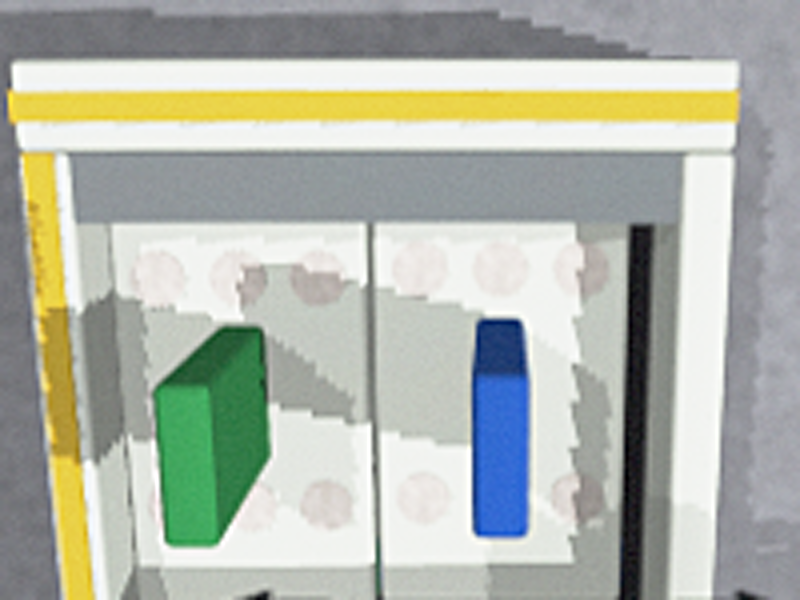

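Run:
```python
from fit import *
import pickle
s=pickle.load(open('w17.pkl','rb')); w=cam('wrist',s)
a=lambda x,y: unc([(x,y)],160,100,4)[0]
b=lambda x,y: unc([(x,y)],160,160,4)[0]
B=[(.094,.081,.058),(.094,-.081,.058),(.074,.069,.058),(.074,-.069,.058),(-.040,.069,.058),(-.040,-.069,.058)]
U=np.array([a(13,62),a(740,62),a(72,152),a(684,152),b(112,373),b(663,375)])
qb,r=fit([(w,B,U)],[.54,-.175,-.21]); print('bay',qb.round(4),np.degrees(qb[2]).round(2),r.round(1).tolist())
G=[(-.018,.006,.098),(-.018,-.006,.098),(.018,.006,.098),(.018,-.006,.098),(-.06,-.032,.034)]
for n,U in (('blue',[b(474,297),b(527,297),b(474,135),b(527,135)]),('green',[b(166,305),b(217,305),b(156,148),b(211,146),b(377,369)])):
    q,r=fit([(w,G[:len(U)],np.array(U))],[.54,-.16,-.3]); 
    c,s_=np.cos(qb[2]),np.sin(qb[2]); d=q[:2]-qb[:2]; print(n,q.round(4),np.degrees(q[2]-qb[2]).round(2),(1000*(c*d[0]+s_*d[1])).round(1),(1000*(-s_*d[0]+c*d[1])).round(1),r.round(1).tolist())
y=np.radians(-12.75);Rb=np.array([[np.cos(y),np.sin(y)],[-np.sin(y),np.cos(y)]])
P=onz(w,[b(135,370),b(375,369),b(383,364),b(615,364)],.034); print(((P[:,:2]-qb[:2])@Rb.T*1000).round(1))
```

```text
bay [ 0.5392 -0.1749 -0.2254] -12.91 [[-1.2, -1.0], [1.0, -0.7], [-0.6, -0.4], [0.5, -0.2], [-0.4, 1.6], [0.8, 1.6]]
blue [ 0.5472 -0.2051 -0.2221] 0.19 14.5 -27.7 [[-0.5, 0.7], [0.5, 0.7], [-0.8, -0.7], [0.8, -0.7]]
green [ 0.5594 -0.1417 -0.2309] -0.32 12.2 36.9 [[-0.4, 1.0], [1.1, 1.1], [-0.8, -1.4], [0.2, -0.8], [-0.2, 0.4]]
[[-47.8  70.2]
 [-47.4   5.7]
 [-46.    3.5]
 [-46.  -58.5]]
```

```bash
python3 -m creep '{"fingers":[60,60,60,60],"translation":[[0,0,0],[0,0,0],[0,0,0],[0,0,0]],"rotation":[[0,0,0],[0,0,0],[0,0,0],[0,0,0]]}'
python3 - <<'E'
from h import *
cv2.imwrite('pics/s18.png',manip.read_camera('scene')[:,:,::-1])
E
```

```text
time_s: 25.92
position: [0.548, -0.2049, 0.1956]
eef_rot: [-3.141, 0.002, -0.223]
wrist_force: [-0.0, -0.3, 0.5]
width: 0.053
```

View pics/s18.png

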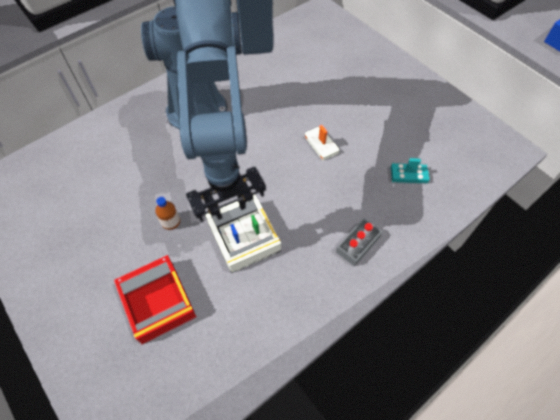

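The scene picture shows both handles in the white bay at about (236,232) and (255,224). The orange cassette (322,140), bottle (167,212) and rack (360,240) are where they started, and the gripper is clear above the bay.

```bash
python3 -c "
from workcell import manip
print(manip.finish_job())"
```

```text
the job is handed in; nothing more can be done
None
```

The job is handed in at about 26 s of the 64 s allowed; no verdict came back.

**What I did:** I slid the green cassette into the marked corner until it pressed on both walls with about 12 N. I then fed the blue one near end first under the deep lip, at up to 44° tilt, with no contact felt on the way. It was lowered level onto the floor, slid to the far wall (about 11 N), moved beside the green one and released.

**Last checks (wrist camera, bay frame):**

| Cassette | x (mm) | y (mm) | Square within |
|---|---|---|---|
| Blue | +14.5 (home +14) | −27.7 (home −27) | about 0.3° |
| Green | about +12.2 (home +14) | +36.9 (home +37) | about 0.4° |

- **Green not quite at the far wall:** it seems to have backed off 1.5 to 2 mm when released. Those readings are good to about 1 mm. That is inside the 4 mm tolerance, so I left it rather than risk disturbing it.
- **Other objects:** the orange cassette, bottle and tube rack look unmoved in the final scene picture, which I judged by eye only.

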